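Fetch the key tin from behind the clamp photo

ROBOT

A 7-joint arm with a two-finger parallel gripper is mounted at the origin on the work surface. World frame = base frame: x ahead of the robot, y to its left, z up, the work surface at z = 0. Lengths are in m, angles in rad, forces in N, time in s.
With the tool pointing down it reaches from about 0.35 to 0.9 m from the base axis. Payload 19.9 kg.
Tool frame: the origin (TCP) lies midway between the tips of the shut fingers; the grasp point (between the pads) lies 19 mm behind it; y points along the fingers, z is the direction in which the jaws open and shut, and the axes are right-handed (so a half turn about y gives the same grasp; the last joint's range is limited). The gripper opens to 94 mm and grips with 3 to 60 N. Pads are 16 mm wide; open, the fingers measure 119 mm over their backs; the gripper's body (75 mm by 177 mm) begins 78 mm behind the grasp point.
Start: joints at [-1.262, 0.417, -0.01, 1.614, 0.005, 1.111, -0.053], TCP at [0.214, 0.587, 0.205] pointing down, gripper open.
Joint ranges: [-2.81, 2.81], [-0.39, 2.02], [-1.27, 1.25], [0.06, 2.57], [-1.19, 4.33], [0.19, 2], [-2.82, 2.82]. Speed limits (rad/s): [1.89, 1.89, 2.39, 2.39, 3.01, 3.01, 3.01].

INTERFACE

Orientations are given as a rotation vector (axis times angle).
In Python, from bench import state, eyes, env gives the robot as it stands.
- The arm moves only by the tool step_arm, never from a script. Its argument "motion" is a list that holds one entry, the list of rows, each a list of 7 numbers: the opening, from 0 (shut) to 1 (fully open), then the shift along the tool's x, y, z in mm, then the turn, a rotation vector about the tool's x, y, z in rad. A call has 1 to 10 rows; each row shifts and turns the pose as measured when the row begins, along the tool's axes as they then stand; what a row does not reach is not made up. A row lasts 1/12 s, in which the tool goes at most 41.7 mm and 7.16 degrees, less where a joint would pass 70% of its speed; a pose out of reach is approached as far as the arm can. A call with a gripper value outside its range is refused whole. The fingers move at their own pace and stop on an object; "squeeze" is the grip in N (left out, the last holds). Time passes only in rows, so rows that do not move let the fingers close. It gives the time, the measured TCP pose, the force and the opening at its end, in the units of the state.
- state(): the state, without advancing time (a new reading comes with each control period).
- eyes.snapshot(name): name is "scene" or "top" or "wrist"; returns a dict with "frame" (384x512x3 uint8, red, green, blue), "K" (3x3 intrinsics, pixels), "cam_to_world" (4x4, takes a point from camera to world coordinates). Camera axes: x right, y down, z forward; pixel columns grow to the right and rows downward; lengths in m; the calibration is good to about 2 mm. A picture is of the moment at which its call begins. There is no depth.
- env.finish_job(): hands the job in, once; it reports no verdict.
Trained networks look in the newest picture that a camera, given by its name, has taken for a name from the list of things; names that differ only in an ending like _2 or _b are one class to them, and where a whole thing is asked for, a point or a joint stands for the part that bears it (a point fixed in the world has none). Each returns a list of dicts, best first, with "score" (0 to 1); they miss things now and then, are a little off and sometimes report something else, mostly with a low value. They report only what shows in the picture. A call takes as long as a camera call. They do not tell look-alikes from the thing itself.
- eyes.recognise(camera, target): "bbox" ([left, top, right, bottom] as shares, 0 to 1, of the picture: columns of its width, rows of its height, round what is visible of it).
- eyes.mark_of(camera, target): "xy" ([column, row] as shares, 0 to 1, of the picture: columns of its width, rows of its height: a listed point, or the origin of a listed thing).
The state is a dict: "time": time; "joints": joint angles; "qvel": joint speeds; "tau": joint torques, N m; "ee_pos": TCP position; "orientation": TCP orientation; "force": force on the tool from outside, world axes, zero at the start; "ft_torque": the same for the moment, N m; "grip_width": finger opening in m.
Only numpy, scipy, OpenCV 4.12 (cv2) and the standard library are available. Lean on these libraries where they do the work, as an engineer would, in place of code of your own. Each camera call takes 0.05 s, during which the arm holds its last target. There are 200 camera calls.

TASK

The tin of spare keys is hidden behind the photo stand, under the front edge of the glass shelf: stand the photo aside, take the round tin out, lower it upright into the marble tray and let go, and only then lower the photo back onto the middle of its coaster, square with it, and let go. Keep the photo and the tin upright the whole time and lower them all the way down rather than dropping them. Do not press against the glass shelf, and leave the vase, the bowl and the pen where they are.

Things in the scene. Friction and masses are not known exactly. Their poses are not given: they have to be found in the camera images.
- shelf: Fixed raised shelf: a clear glass board 150 deep (x) x 400 wide (y) x 10 thick, underside 250 mm above the credenza top, on two upright dark oak side panels 12 thick, open to front and back. Origin on the credenza top below the board's centre; its -x side faces the robot, so the board's front edge is at local x = -75 mm. Side panels at local y = +-188 mm, from local x = -45 to +65 mm. Its place and yaw (up to about 9 degrees) vary.
- tin_center (a point): Loose round lidded aluminium tin, 56 mm diameter, 110 tall, about 0.22 kg, standing on the credenza in the shelf's left or right half. Point half-way up (55 mm), z up its axis. The axis stands 4 to 14 mm behind the shelf's front edge: an upright tool hits the glass, so reach in from the front with the tool leaning back to the robot 20 to 40 degrees, and draw the tin out before lifting it high.
- photo_center (a point): Loose photo stand, about 0.32 kg, 200 mm tall: round chrome foot 78 mm diameter x 14 mm, stem with a chrome spring clamp, holding an upright clear acrylic photo frame 12 mm thick (local x), 100 mm wide (local y), which fills heights 55 to 200 mm above the foot. Nothing comes apart. It can be picked by pinching the frame's top edge across its thickness. Point on the foot's axis half-way up (100 mm above the underside). It starts standing on the coaster, in front of the tin.
- coaster: Fixed dark grey hard silicone coaster 100 x 100 mm, 5 mm thick, parallel to the shelf, its centre 95 mm in front of the tin's starting place (towards the robot). Origin at the centre of its underside. The home of the photo stand, whose frame faces stand across its x axis.
- tray: Fixed white marble tray, 150 (x) x 130 (y) mm outside, rim 16 mm high and 6 mm thick all round, inner floor about 6 mm above the credenza. Origin at the centre of its underside. It stands on the robot's left or right; the bowl is on the other side.
- bowl: Loose teal ceramic bowl, 130 mm across, 55 mm high; origin at the centre of its underside. Bystander.
- vase_center (a point): Loose white ceramic vase with a narrow neck, 64 mm at its widest, 105 mm tall, standing under the shelf's front edge in the half where the tin is not, 130 to 170 mm from it. Point half-way up. Bystander.
- pen_center (a point): Loose aluminium pen 140 mm long (local x), 10 mm thick, lying on the credenza near the robot. Point at its middle. Bystander.
Not all that is in view belongs to the job. There is more than one size of the part that bears photo_center; the job needs the largest.

How it is judged:
On the way, in this order (a step that is already met when the one before it is completed fails the run):
1. the photo stand is set aside, upright and released, its axis at least 70 mm from the coaster's centre (horizontal distance between photo_center and coaster above 0.07 m and angle between photo_center's own z axis and vertical below 0.1 rad and contact force between the fingers and photo below 0.1 N and linear speed of photo below 0.02 m/s), for 0.2 s.
2. the tin, still held, is lowered into the tray to within about 14 mm of its floor (x of tin_center in the frame of tray between -0.045 and 0.045 m and y of tin_center in the frame of tray between -0.035 and 0.035 m and z of tin_center in the frame of tray below 0.075 m and contact force between the fingers and tin above 0.5 N).
3. the tin stands released in the tray, with the photo still off its coaster (x of tin_center in the frame of tray between -0.045 and 0.045 m and y of tin_center in the frame of tray between -0.035 and 0.035 m and angle between tin_center's own z axis and vertical below 0.1 rad and z of tin_center in the frame of tray below 0.067 m and contact force between the fingers and tin below 0.1 N and horizontal distance between photo_center and coaster above 0.05 m), for 0.2 s.
4. the photo stand, still held, is lowered over the coaster to within about 14 mm of it (horizontal distance between photo_center and coaster below 0.025 m and z of photo_center in the frame of coaster below 0.119 m and contact force between the fingers and photo above 0.5 N).
At the end, for the whole second after the job is handed in: The tin stands upright (within 0.1 rad) on the tray's floor inside its rim, and the photo stand stands upright (within 0.1 rad) on its coaster, its axis within 15 mm of the coaster's centre and its frame within 0.2 rad of square (either way round); both released and at rest (x of tin_center in the frame of tray between -0.045 and 0.045 m and y of tin_center in the frame of tray between -0.035 and 0.035 m and angle between each of tin_center, photo_center's own z axis and vertical below 0.1 rad and z of tin_center in the frame of tray below 0.067 m and horizontal distance between photo_center and coaster below 0.015 m and angle between the x axis of photo_center and the x axis of coaster, either way round below 0.2 rad and z of photo_center in the frame of coaster below 0.111 m and linear speed of each of photo, tin below 0.02 m/s and contact force between the fingers and photo below 0.1 N and contact force between the fingers and tin below 0.1 N); the robot touches nothing.
It fails at once if the tin or the photo stand is tipped by more than 0.6 rad (angle between any of tin_center, photo_center's own z axis and vertical above 0.6 rad).
It fails at once if the robot presses on the glass shelf with more than 20 N (contact force between any of the arm, the fingers and shelf above 20 N).
It fails at once if the vase is moved by more than 30 mm (distance of vase_center from where it was at the start of the episode above 0.03 m).
It fails at once if the bowl is moved by more than 30 mm (distance of bowl from where it was at the start of the episode above 0.03 m).
It fails at once if the pen is moved by more than 30 mm (distance of pen_center from where it was at the start of the episode above 0.03 m).
It also fails if it takes over 64 s, if anything falls off the work surface, if the arm or the gripper's body presses on something with over 40 N, if the wrist force passes 120 N, or if a joint passes its speed limit or range.

## Working session

There is one attempt and no reset: what is moved stays moved. The work goes in short steps, Python scripts to look and compute and a tool call to move; the robot and the scene stay as the last step left them, time stands still between calls to the robot, and variables do not carry over. Pictures are saved under pics/ and viewed, about 8 in all and at most 12, crops included, and the job is handed in when it is done.

Besides the shell and the picture viewer there is one more tool, called after ">>>" by a JSON object that holds its "op" and its "data". step_arm: Moves the arm, as the interface text tells. Its arguments: {"type":"object","properties":{"motion":{"type":"array","items":{"type":"array","items":{"type":"array","items":{"type":"number"}}}},"squeeze":{"type":"number"}},"required":["motion"]}

```bash
mkdir -p pics; cat > h.py <<'E'
import numpy as np, cv2
from scipy.spatial.transform import Rotation as R
from bench import state, eyes, env
np.set_printoptions(precision=4,suppress=True)
def ray(s,xy):
    K=np.array(s["K"]);T=np.array(s["cam_to_world"]);h,w=s["frame"].shape[:2]
    d=T[:3,:3]@np.linalg.solve(K,[xy[0]*w,xy[1]*h,1]);return T[:3,3],d/np.linalg.norm(d)
def atz(s,xy,z):
    o,d=ray(s,xy);return o+d*(z-o[2])/d[2]
def tri(rs):
    A=sum(np.eye(3)-np.outer(d,d) for o,d in rs);b=sum((np.eye(3)-np.outer(d,d))@o for o,d in rs);return np.linalg.solve(A,b)
def proj(s,p):
    T=np.linalg.inv(s["cam_to_world"]);q=np.array(s["K"])@(T[:3,:3]@np.array(p)+T[:3,3]);return q[:2]/q[2]
def save(s,n): cv2.imwrite(f"pics/{n}.png",s["frame"][:,:,::-1])
E
python3 - <<'E'
from h import *
st=state();print(st["ee_pos"],st["orientation"],R.from_rotvec(st["orientation"]).as_matrix(),st["grip_width"])
S={c:eyes.snapshot(c) for c in("scene","top")}
ims=[S[c]["frame"][:,:,::-1].copy() for c in S]
for c in S:
    print(c,np.array(S[c]["cam_to_world"]))
H=dict(shelf=0,tin_center=.055,photo_center=.105,coaster=0,tray=0,bowl=0,vase_center=.0525,pen_center=.005)
for t in H:
    for i,c in enumerate(S):
        for m in eyes.mark_of(c,t)[:3]:
            print(t,c,round(m["score"],2),np.array(m["xy"])*[512,384],atz(S[c],m["xy"],H[t]))
for c in S: save(S[c],c+"0")
E
```

```text
[0.2141 0.5868 0.2049] [-1.5544  0.2746 -0.2744] [[ 0.9395 -0.0003  0.3427]
 [-0.3427 -0.0011  0.9395]
 [ 0.0001 -1.     -0.0011]] 0.09399609173864384
scene [[ 0.8515 -0.3978  0.3418  0.1038]
 [-0.5244 -0.6569  0.5418 -0.6834]
 [ 0.009  -0.6405 -0.7679  1.0694]
 [ 0.      0.      0.      1.    ]]
top [[ 0.0216 -0.9966  0.0795  0.4512]
 [-0.9997 -0.0227 -0.0118  0.0022]
 [ 0.0136 -0.0792 -0.9968  1.1385]
 [ 0.      0.      0.      1.    ]]
tin_center scene 0.82 [314.4192 209.5104] [ 0.658  -0.0858  0.055 ]
tin_center top 0.6 [290.0992 137.5104] [ 0.6597 -0.0771  0.055 ]
photo_center scene 0.94 [284.7232 212.3136] [ 0.5633 -0.0847  0.105 ]
photo_center scene 0.74 [260.9152 261.8112] [ 0.4384 -0.1749  0.105 ]
photo_center scene 0.71 [213.9136 283.8912] [ 0.3205 -0.1695  0.105 ]
photo_center top 0.97 [326.0928 230.592 ] [ 0.4374 -0.1591  0.105 ]
photo_center top 0.86 [294.4    177.2928] [ 0.5578 -0.0848  0.105 ]
photo_center top 0.7 [321.6896 282.0096] [ 0.3216 -0.1503  0.105 ]
coaster top 0.68 [292.8128 178.2144] [ 0.5662 -0.0897  0.    ]
tray scene 0.88 [174.08   157.2864] [0.4469 0.3236 0.    ]
tray top 0.82 [124.6208 226.0992] [0.4364 0.3288 0.    ]
bowl scene 0.76 [314.9824 341.9904] [ 0.467  -0.3614  0.    ]
bowl top 0.89 [400.5888 220.4928] [ 0.4654 -0.3633  0.    ]
pen_center scene 0.51 [186.3168 232.0896] [0.3548 0.0563 0.005 ]
pen_center top 0.82 [237.4144 258.5856] [0.3622 0.045  0.005 ]
```

View pics/scene0.png

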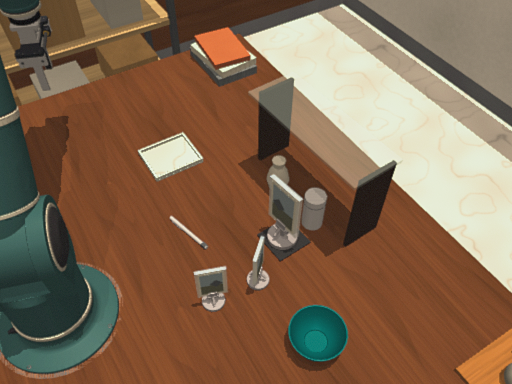

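View pics/top0.png

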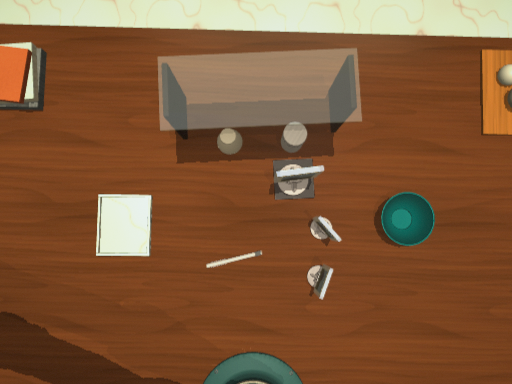

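The scene picture shows the big photo stand on its coaster at about (284,212), with the tin behind it at (314,209). Two smaller look-alike stands sit at (260,262) and (213,284). The top picture shows the tray at (124,226), the bowl at (408,220), the pen at (235,258) and the vase at (229,141). Next I'll get the yaws.

```bash
python3 - <<'E'
from h import *
s=eyes.snapshot("top")
f=s["frame"]
c=cv2.resize(f[110:250,240:380],None,fx=4,fy=4,interpolation=cv2.INTER_CUBIC)
cv2.imwrite("pics/crop1.png",c[:,:,::-1])
W=np.array([512,384])
P=lambda x,y,z:atz(s,np.array([x,y])/W,z)
a,b=P(161,130,.26),P(361,121,.26);print("shelf front",a,b,"len",np.linalg.norm(a-b),"yaw",np.degrees(np.arctan2(-(a-b)[0],(a-b)[1])))
a,b=P(276,178,.205),P(323.5,169,.205);print("frame",a,b,np.linalg.norm(a-b),"yaw",np.degrees(np.arctan2(-(a-b)[0],(a-b)[1])))
print(P(294,125,.11)) # tin lid
# tray
hsv=cv2.cvtColor(f,cv2.COLOR_RGB2HSV);m=((hsv[...,2]>170)&(hsv[...,1]<90)).astype(np.uint8);m[:180]=0;m[270:]=0;m[:,:80]=0;m[:,170:]=0
r=cv2.minAreaRect(cv2.findNonZero(m));bx=cv2.boxPoints(r);print("tray",r,[P(*q,.016)[:2] for q in bx],P(*r[0],.016))
m=(f.max(2)<75)&(np.ptp(f.astype(int),axis=2)<25);m=m.astype(np.uint8);m[:152]=0;m[205:]=0;m[:,:265]=0;m[:,325:]=0
r=cv2.minAreaRect(cv2.findNonZero(m));bx=cv2.boxPoints(r);print("coaster",r,[P(*q,.005)[:2] for q in bx],P(*r[0],.005))
E
```

```text
shelf front [0.629  0.1917 0.26  ] [ 0.6567 -0.2018  0.26  ] len 0.3944499880082232 yaw 4.02228783607982
frame [ 0.5451 -0.0382  0.205 ] [ 0.5662 -0.1367  0.205 ] 0.10074393247434146 yaw 12.083326519871848
[ 0.6786 -0.0816  0.11  ]
tray ((123.0, 224.5), (61.0, 54.0), 90.0) [array([0.5141, 0.3983]), array([0.5171, 0.2652]), array([0.3674, 0.259 ]), array([0.3646, 0.3908])] [0.4404 0.3283 0.016 ]
coaster ((293.15386962890625, 184.26922607421875), (16.277639389038086, 38.6348762512207), 78.69007110595703) [array([ 0.5598, -0.0385]), array([ 0.5812, -0.1338]), array([ 0.541 , -0.1423]), array([ 0.5197, -0.0473])] [ 0.5504 -0.0904  0.005 ]
```

View pics/crop1.png

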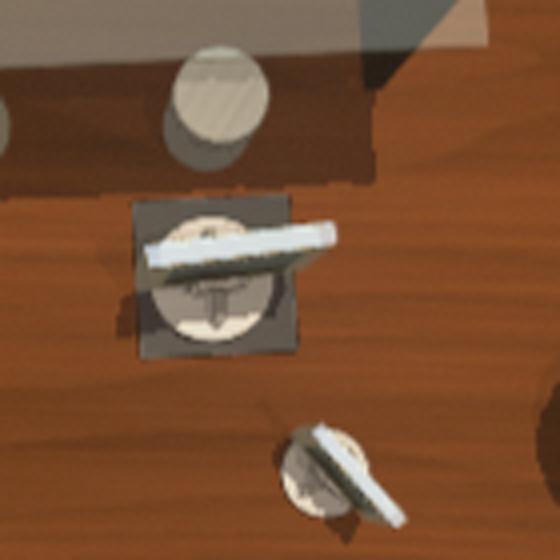

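The crop shows the coaster corners at (134,204), (290,196), (298,351) and (141,359), which gives a world yaw of about 4°, matching the shelf edge. The frame's top face is centred at about (241,244) and turned about 4° more. The tin lid is at (221,95).

```bash
cat >> h.py <<'E'
def pose(yaw_deg,lean_deg=0):
    """tool R: z = jaw dir at yaw (photo grasp), y down; """
    a=np.radians(yaw_deg);z=np.array([np.cos(a),np.sin(a),0]);y=np.array([0,0,-1.]);return np.c_[np.cross(y,z),y,z]
def leanpose(az_deg,lean_deg,sgn=1):
    a,l=np.radians([az_deg,lean_deg]);y=np.array([np.sin(l)*np.cos(a),np.sin(l)*np.sin(a),-np.cos(l)])
    z=sgn*np.array([-np.sin(a),np.cos(a),0]);return np.c_[np.cross(y,z),y,z]
def plan(p,Rt,n,op):
    st=state();p0=np.array(st["ee_pos"]);R0=R.from_rotvec(st["orientation"]).as_matrix()
    dr=R.from_matrix(R0.T@Rt).as_rotvec()
    print("joints",np.array(st["joints"]),"dist mm",(p-p0)*1e3,"turn",dr,"per row deg",np.degrees(np.linalg.norm(dr))/n)
    rows=[]
    for i in range(n):
        Ri=R0@R.from_rotvec(dr*i/n).as_matrix();d=Ri.T@(np.array(p)-p0)*1e3/n
        rows.append([op]+[round(float(v),1) for v in d]+[round(float(v),4) for v in dr/n])
    for i in range(0,n,10):print(rows[i:i+10])
E
python3 - <<'E'
from h import *
s=eyes.snapshot("top");W=np.array([512,384])
C=lambda x,y,z:atz(s,np.array([x/4+240-.4,y/4+110-.4])/W,z)
co=[C(*q,.005) for q in((134,204),(290,196),(298,351),(141,359))];cc=sum(co)/4
v=co[0]+co[3]-co[1]-co[2];u=co[0]+co[1]-co[2]-co[3]
print("coaster",cc,np.linalg.norm(v)/2,np.linalg.norm(u)/2,np.degrees([np.arctan2(-v[0],v[1]),np.arctan2(u[1],u[0])]))
fr=[C(*q,.205) for q in((146,246),(335,223),(337,243),(148,266))];fc=sum(fr)/4;v=fr[0]+fr[3]-fr[1]-fr[2]
print("frame",fc,np.linalg.norm(v)/2,np.degrees(np.arctan2(-v[0],v[1])))
print("foot",C(213,278,.019),"tin lid",C(221,95,.11))
plan(np.array([.555,-.088,.3]),pose(7),20,.7)
E
```

```text
coaster [ 0.564  -0.0912  0.005 ] 0.09886817800817957 0.09818568058965838 [4.2521 3.6812]
frame [ 0.5615 -0.0879  0.205 ] 0.09918063776383342 8.294861787019999
foot [ 0.5621 -0.0883  0.019 ] tin lid [ 0.6591 -0.0838  0.11  ]
joints [-1.2625  0.4174 -0.0103  1.6136  0.0047  1.1107 -0.053 ] dist mm [ 340.8242 -675.1327   94.5698] turn [0.0001 1.0988 0.0001] per row deg 3.1478711504108583
[[0.7, 27.6, -4.7, -25.9, 0.0, 0.0549, 0.0], [0.7, 29.0, -4.7, -24.3, 0.0, 0.0549, 0.0], [0.7, 30.2, -4.7, -22.7, 0.0, 0.0549, 0.0], [0.7, 31.4, -4.7, -21.0, 0.0, 0.0549, 0.0], [0.7, 32.6, -4.7, -19.2, 0.0, 0.0549, 0.0], [0.7, 33.6, -4.7, -17.4, 0.0, 0.0549, 0.0], [0.7, 34.5, -4.7, -15.6, 0.0, 0.0549, 0.0], [0.7, 35.3, -4.7, -13.6, 0.0, 0.0549, 0.0], [0.7, 36.0, -4.7, -11.7, 0.0, 0.0549, 0.0], [0.7, 36.6, -4.7, -9.7, 0.0, 0.0549, 0.0]]
[[0.7, 37.0, -4.7, -7.7, 0.0, 0.0549, 0.0], [0.7, 37.4, -4.7, -5.6, 0.0, 0.0549, 0.0], [0.7, 37.6, -4.7, -3.6, 0.0, 0.0549, 0.0], [0.7, 37.8, -4.7, -1.5, 0.0, 0.0549, 0.0], [0.7, 37.8, -4.7, 0.6, 0.0, 0.0549, 0.0], [0.7, 37.7, -4.7, 2.7, 0.0, 0.0549, 0.0], [0.7, 37.5, -4.7, 4.7, 0.0, 0.0549, 0.0], [0.7, 37.2, -4.7, 6.8, 0.0, 0.0549, 0.0], [0.7, 36.8, -4.7, 8.8, 0.0, 0.0549, 0.0], [0.7, 36.2, -4.7, 10.8, 0.0, 0.0549, 0.0]]
```

>>> {"op": "step_arm", "data": {"motion": [[[0.7,28,-5,-26,0,0.055,0],[0.7,29,-5,-24,0,0.055,0],[0.7,30,-5,-23,0,0.055,0],[0.7,31,-5,-21,0,0.055,0],[0.7,33,-5,-19,0,0.055,0],[0.7,34,-5,-17,0,0.055,0],[0.7,35,-5,-16,0,0.055,0],[0.7,35,-5,-14,0,0.055,0],[0.7,36,-5,-12,0,0.055,0],[0.7,37,-5,-10,0,0.055,0]]]}}

```text
time: 1.83
ee_pos: [0.3835, 0.2381, 0.2551]
orientation: [-1.45, 0.714, -0.708]
force: [0.6, 0.8, -0.7]
grip_width: 0.0658
```

>>> {"op": "step_arm", "data": {"motion": [[[0.7,37,-5,-8,0,0.055,0],[0.7,37,-5,-6,0,0.055,0],[0.7,38,-5,-4,0,0.055,0],[0.7,38,-5,-1,0,0.055,0],[0.7,38,-5,1,0,0.055,0],[0.7,38,-5,3,0,0.055,0],[0.7,37,-5,5,0,0.055,0],[0.7,37,-5,7,0,0.055,0],[0.7,37,-5,9,0,0.055,0],[0.7,36,-5,11,0,0.055,0]]]}}

```text
time: 2.67
ee_pos: [0.5507, -0.1227, 0.3093]
orientation: [-1.238, 1.148, -1.145]
force: [0.1, 0.9, -0.1]
grip_width: 0.0659
```

```bash
python3 - <<'E'
from h import *
st=state();print(st["ee_pos"],st["time"])
plan(np.array([.5615,-.088,.31]),pose(8),3,.7)
s=eyes.snapshot("wrist");save(s,"w1");print(np.array(s["cam_to_world"]))
for t in("photo_center","coaster","tin_center"):
  for m in eyes.mark_of("wrist",t)[:2]: print(t,m["score"],np.array(m["xy"])*[512,384],atz(s,m["xy"],dict(photo_center=.105,coaster=0,tin_center=.055)[t]))
E
```

```text
[ 0.5507 -0.1227  0.3093] 2.6667
joints [-0.3799  0.2642  0.6758  1.654  -0.1802  1.2818  0.413 ] dist mm [10.7578 34.7216  0.6874] turn [-0.0053 -0.0568 -0.007 ] per row deg 1.0973270097325962
[[0.7, -11.2, -0.1, 4.5, -0.0018, -0.0189, -0.0023], [0.7, -11.2, -0.2, 4.7, -0.0018, -0.0189, -0.0023], [0.7, -11.1, -0.2, 5.0, -0.0018, -0.0189, -0.0023]]
[[ 0.9967  0.0778  0.0249  0.5438]
 [ 0.0815 -0.9694 -0.2316 -0.0549]
 [ 0.0061  0.2328 -0.9725  0.4891]
 [ 0.      0.      0.      1.    ]]
photo_center 0.71 [181.8112 182.592 ] [ 0.4484 -0.1512  0.105 ]
photo_center 0.7 [267.3152 140.8896] [ 0.5596 -0.0856  0.105 ]
tin_center 0.86 [329.984  144.1152] [ 0.6556 -0.0867  0.055 ]
```

View pics/w1.png

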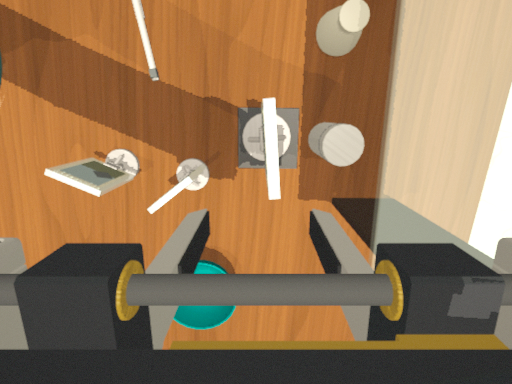

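The wrist view shows the coaster centred at about (267,138) and the frame's top edge running from (269,99) to (274,198). The tin lid is at (343,145). I'll refine with these.

```bash
python3 - <<'E'
from h import *
s=eyes.snapshot("wrist");W=np.array([512,384]);P=lambda x,y,z:atz(s,np.array([x,y])/W,z)
a,b=P(268.5,98.5,.205),P(274,198,.205);v=a-b;print("frame",(a+b)/2,np.linalg.norm(v),np.degrees(np.arctan2(-v[0],v[1])))
print("coaster",P(267.7,138.2,.005),"tinlid",P(343.5,145,.11))
plan(np.array([.561,-.0875,.30]),pose(8),4,.7)
E
```

```text
frame [ 0.5595 -0.0853  0.205 ] 0.09756108072368797 8.446827113849507
coaster [ 0.5629 -0.0882  0.005 ] tinlid [ 0.6581 -0.0814  0.11  ]
joints [-0.3824  0.2629  0.6732  1.6568 -0.1785  1.2808  0.4108] dist mm [10.8853 32.9921 -8.4629] turn [-0.004  -0.0541 -0.0072] per row deg 0.7836236871082249
[[0.7, -8.0, 2.2, 3.4, -0.001, -0.0135, -0.0018], [0.7, -7.9, 2.2, 3.5, -0.001, -0.0135, -0.0018], [0.7, -7.9, 2.2, 3.6, -0.001, -0.0135, -0.0018], [0.7, -7.8, 2.1, 3.7, -0.001, -0.0135, -0.0018]]
```

>>> {"op": "step_arm", "data": {"motion": [[[0.7,-8,2,3.5,-0.001,-0.014,-0.002],[0.7,-8,2,3.5,-0.001,-0.014,-0.002],[0.7,-8,2,3.5,-0.001,-0.014,-0.002],[0.7,-8,2,3.5,-0.001,-0.014,-0.002],[0.7,0,0,0,0,0,0]]]}}

```text
time: 3.33
ee_pos: [0.561, -0.0779, 0.2998]
orientation: [-1.278, 1.094, -1.092]
force: [0.4, 0.5, 0.2]
grip_width: 0.0658
```

```bash
python3 - <<'E'
from h import *
print(state()["ee_pos"]);plan(np.array([.5605,-.087,.176]),pose(8.3),6,.7)
E
```

```text
[ 0.561  -0.0779  0.2998]
joints [-0.4339  0.2727  0.6399  1.6599 -0.1707  1.2653  0.3964] dist mm [  -0.4742   -9.0737 -123.8486] turn [-0.0003  0.0117 -0.0012] per row deg 0.11231105983968111
[[0.7, 1.5, 20.6, -0.3, -0.0001, 0.0019, -0.0002], [0.7, 1.5, 20.6, -0.3, -0.0001, 0.0019, -0.0002], [0.7, 1.5, 20.6, -0.3, -0.0001, 0.0019, -0.0002], [0.7, 1.5, 20.6, -0.3, -0.0001, 0.0019, -0.0002], [0.7, 1.5, 20.6, -0.3, -0.0001, 0.0019, -0.0002], [0.7, 1.5, 20.6, -0.3, -0.0001, 0.0019, -0.0002]]
```

>>> {"op": "step_arm", "data": {"motion": [[[0.7,1.5,20,0,0,0.002,0],[0.7,1.5,20,0,0,0.002,0],[0.7,1.5,20,0,0,0.002,0],[0.7,1.5,19,0,0,0.002,0],[0.7,1,12,0,0,0,0],[0.7,1,6,0,0,0,0],[0.7,0,0,0,0,0,0]]]}}

```text
time: 3.92
ee_pos: [0.5633, -0.0805, 0.1994]
orientation: [-1.277, 1.091, -1.092]
force: [-0.9, 0.3, 0.3]
grip_width: 0.066
```

```bash
python3 - <<'E'
from h import *
print(state()["ee_pos"],state()["force"]);plan(np.array([.5605,-.087,.176]),pose(8.3),1,.7)
E
```

```text
[ 0.5633 -0.0805  0.1994] [-0.8902  0.3089  0.2734]
joints [-0.3953  0.3696  0.6115  1.7809 -0.2422  1.0644  0.4607] dist mm [ -2.8417  -6.4945 -23.3913] turn [-0.0025  0.0132 -0.0017] per row deg 0.7738519355394343
[[0.7, 6.0, 23.4, -3.9, -0.0025, 0.0132, -0.0017]]
```

>>> {"op": "step_arm", "data": {"motion": [[[0.7,3,11,-2,-0.001,0.006,0],[0.7,3,10,-2,-0.001,0.006,0],[0.7,0,2,0,0,0,0]]]}}

```text
time: 4.17
ee_pos: [0.561, -0.0871, 0.1762]
orientation: [-1.272, 1.1, -1.101]
force: [-0.9, -0.7, -0.5]
grip_width: 0.0658
```

>>> {"op": "step_arm", "data": {"motion": [[[0,0,0,0,0,0,0],[0,0,0,0,0,0,0],[0,0,0,0,0,0,0],[0,0,0,0,0,0,0],[0,0,0,0,0,0,0],[0,0,0,0,0,0,0]]], "squeeze": 20}}

```text
time: 4.67
ee_pos: [0.5616, -0.0874, 0.1772]
orientation: [-1.27, 1.099, -1.102]
force: [-0.3, 0.2, 0.7]
grip_width: 0.0295
```

```bash
python3 - <<'E'
from h import *
st=state();print(st["ee_pos"],st["force"],st["grip_width"]);plan(np.array([.5605,-.087,.176]),pose(8.3),1,.0)
E
```

```text
[ 0.5616 -0.0874  0.1772] [-0.2573  0.18    0.655 ] 0.02951355867550543
joints [-0.3772  0.3934  0.6065  1.8064 -0.2627  1.0185  0.4775] dist mm [-1.1039  0.407  -1.2055] turn [-0.0044  0.0007 -0.0013] per row deg 0.2667237629953914
[[0.0, -0.6, 1.2, -1.0, -0.0044, 0.0007, -0.0013]]
```

>>> {"op": "step_arm", "data": {"motion": [[[0,0,0,0,0,0,0],[0,0,0,0,0,0,0],[0,0,0,0,0,0,0],[0,0,0,0,0,0,0],[0,0,0,0,0,0,0],[0,0,0,0,0,0,0]]], "squeeze": 25}}

```text
time: 5.17
ee_pos: [0.5618, -0.0872, 0.1775]
orientation: [-1.27, 1.098, -1.102]
force: [0.1, 0.3, -1.2]
grip_width: 0.0121
```

>>> {"op": "step_arm", "data": {"motion": [[[0,0,-8,0,0,0,0],[0,0,-12,0,0,0,0],[0,0,-12,0,0,0,0],[0,0,-8,0,0,0,0],[0,0,0,0,0,0,0]]]}}

```text
time: 5.58
ee_pos: [0.5608, -0.0875, 0.2211]
orientation: [-1.271, 1.1, -1.102]
force: [-0.2, -0.6, -3.8]
grip_width: 0.0118
```

```bash
python3 - <<'E'
from h import *
st=state();print(st["ee_pos"],st["force"],st["grip_width"]);plan(np.array([.545,-.25,st["ee_pos"][2]]),pose(4),10,.0)
s=eyes.snapshot("scene")
for m in eyes.recognise("scene","photo_center")[:3]: print(m["score"],np.array(m["bbox"])*[512,384,512,384])
print(proj(s,np.array(st["ee_pos"])))
E
```

```text
[ 0.5608 -0.0875  0.2211] [-0.2034 -0.5761 -3.7749] 0.011822802374719752
joints [-0.3974  0.3441  0.6259  1.7613 -0.2254  1.1058  0.4476] dist mm [ -15.7729 -162.5399    0.    ] turn [-0.0027  0.0757 -0.0015] per row deg 0.43392616656857896
[[0.0, 15.9, -0.0, -3.9, -0.0003, 0.0076, -0.0001], [0.0, 15.9, -0.0, -3.8, -0.0003, 0.0076, -0.0001], [0.0, 15.9, -0.0, -3.7, -0.0003, 0.0076, -0.0001], [0.0, 15.9, -0.0, -3.6, -0.0003, 0.0076, -0.0001], [0.0, 16.0, -0.0, -3.4, -0.0003, 0.0076, -0.0001], [0.0, 16.0, -0.0, -3.3, -0.0003, 0.0076, -0.0001], [0.0, 16.0, -0.0, -3.2, -0.0003, 0.0076, -0.0001], [0.0, 16.0, -0.0, -3.1, -0.0003, 0.0076, -0.0001], [0.0, 16.1, -0.0, -3.0, -0.0003, 0.0076, -0.0001], [0.0, 16.1, -0.0, -2.8, -0.0003, 0.0076, -0.0001]]
0.69 [267.008  168.192  304.0256 238.5024]
0.56 [249.1904 238.3104 267.8784 286.6944]
[287.1386 182.1079]
```

>>> {"op": "step_arm", "data": {"motion": [[[0,8,0,-2,0,0.005,0],[0,15,0,-4,0,0.007,0],[0,18,0,-4,0,0.007,0],[0,18,0,-4,0,0.007,0],[0,18,0,-4,0,0.007,0],[0,18,0,-4,0,0.007,0],[0,18,0,-4,0,0.007,0],[0,18,0,-3,0,0.007,0],[0,13,0,-2,0,0.004,0],[0,6,0,-1,0,0,0]]]}}

```text
time: 6.52
ee_pos: [0.5388, -0.2566, 0.2146]
orientation: [-1.249, 1.156, -1.147]
force: [-0.9, -0.8, -4.2]
grip_width: 0.0117
```

>>> {"op": "step_arm", "data": {"motion": [[[0,0,0,0,0,0,0],[0,0,0,0,0,0,0]]]}}

```text
time: 6.68
ee_pos: [0.5371, -0.2598, 0.2138]
orientation: [-1.249, 1.16, -1.15]
force: [0.2, 0.5, -3.5]
grip_width: 0.0114
```

```bash
python3 - <<'E'
from h import *
st=state();print(st["ee_pos"],st["force"],st["grip_width"]);plan(np.array([.545,-.25,.1725]),pose(4),4,.0)
s=eyes.snapshot("scene");save(s,"s2")
E
```

```text
[ 0.5371 -0.2598  0.2138] [ 0.2254  0.5319 -3.4868] 0.011399768992655022
joints [-0.1134  0.429   0.6766  1.69   -0.2872  1.1326  0.7182] dist mm [  7.8937   9.8052 -41.3097] turn [ 0.0081  0.0045 -0.0005] per row deg 0.1327735455508732
[[0.0, -2.3, 10.3, 2.2, 0.002, 0.0011, -0.0001], [0.0, -2.3, 10.3, 2.2, 0.002, 0.0011, -0.0001], [0.0, -2.3, 10.3, 2.2, 0.002, 0.0011, -0.0001], [0.0, -2.3, 10.3, 2.2, 0.002, 0.0011, -0.0001]]
```

View pics/s2.png

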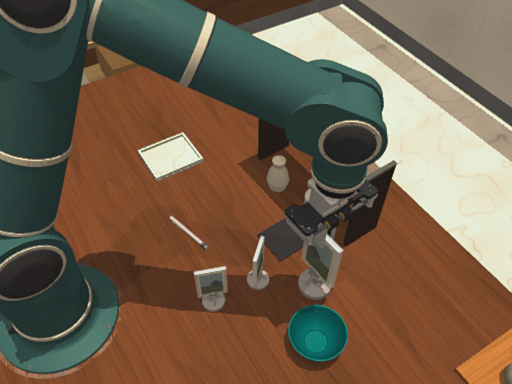

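The scene picture shows the photo held upright at (318,280), clear of the bowl at (318,335) and the small stand at (258,265). Lowering it now.

>>> {"op": "step_arm", "data": {"motion": [[[0,-3,9,2,0.002,0.001,0],[0,-3,9,2,0.002,0.001,0],[0,-3,9,2,0.002,0.001,0],[0,-1,6,2,0.002,0.001,0],[0,0,2,0,0,0,0],[0,0,0,0,0,0,0]]]}}

```text
time: 7.23
ee_pos: [0.5457, -0.2432, 0.1737]
orientation: [-1.242, 1.155, -1.151]
force: [-0.4, -0.7, -3.6]
grip_width: 0.0121
```

>>> {"op": "step_arm", "data": {"motion": [[[0,0,1.5,0,0,0,0],[0,0,1,0,0,0,0],[0,0,1,0,0,0,0]]]}}

```text
time: 7.48
ee_pos: [0.5466, -0.2437, 0.1725]
orientation: [-1.241, 1.152, -1.152]
force: [-4.5, 1.6, 11.1]
grip_width: 0.0117
```

>>> {"op": "step_arm", "data": {"motion": [[[0.1,0,-0.5,0,0,0,0],[0.35,0,0,0,0,0,0],[0.5,0,0,0,0,0,0],[0.5,0,0,0,0,0,0],[0.5,0,0,0,0,0,0],[0.5,0,0,0,0,0,0]]]}}

```text
time: 7.98
ee_pos: [0.5477, -0.2449, 0.175]
orientation: [-1.24, 1.149, -1.155]
force: [-0.5, -0.1, -0.2]
grip_width: 0.0418
```

>>> {"op": "step_arm", "data": {"motion": [[[0.5,0,-15,0,0,0,0],[0.5,0,-25,0,0,0,0],[0.6,0,-30,0,0,0,0],[0.8,0,-30,0,0,0,0],[1,0,-20,0,0,0,0],[1,0,0,0,0,0,0]]]}}

```text
time: 8.48
ee_pos: [0.5459, -0.2448, 0.2987]
orientation: [-1.242, 1.153, -1.154]
force: [-0.4, -0.3, 1.0]
grip_width: 0.0705
```

```bash
python3 - <<'E'
from h import *
st=state();print(st["ee_pos"],st["force"],st["grip_width"])
for sg in (1,-1):
  plan(np.array([.53,-.09,.27]),leanpose(-6,30,sg),20,1)
s=eyes.snapshot("top");
for m in eyes.mark_of("top","photo_center")[:3]: print(m["score"],atz(s,m["xy"],.1))
E
```

```text
[ 0.5459 -0.2448  0.2987] [-0.3967 -0.2814  0.954 ] 0.07045523693770753
joints [-0.1626  0.3548  0.702   1.5849 -0.2377  1.2879  0.6505] dist mm [-15.9293 154.8024 -28.717 ] turn [ 0.3614 -1.3573 -0.4353] per row deg 4.212805308080488
[[1, -7.8, 1.4, -0.2, 0.0181, -0.0679, -0.0218], [1, -7.8, 1.3, 0.3, 0.0181, -0.0679, -0.0218], [1, -7.8, 1.1, 0.8, 0.0181, -0.0679, -0.0218], [1, -7.7, 1.0, 1.3, 0.0181, -0.0679, -0.0218], [1, -7.7, 0.8, 1.8, 0.0181, -0.0679, -0.0218], [1, -7.5, 0.7, 2.3, 0.0181, -0.0679, -0.0218], [1, -7.4, 0.6, 2.8, 0.0181, -0.0679, -0.0218], [1, -7.2, 0.5, 3.3, 0.0181, -0.0679, -0.0218], [1, -6.9, 0.4, 3.8, 0.0181, -0.0679, -0.0218], [1, -6.7, 0.3, 4.2, 0.0181, -0.0679, -0.0218]]
[[1, -6.4, 0.2, 4.7, 0.0181, -0.0679, -0.0218], [1, -6.1, 0.2, 5.1, 0.0181, -0.0679, -0.0218], [1, -5.7, 0.2, 5.5, 0.0181, -0.0679, -0.0218], [1, -5.3, 0.2, 5.8, 0.0181, -0.0679, -0.0218], [1, -4.9, 0.1, 6.2, 0.0181, -0.0679, -0.0218], [1, -4.5, 0.2, 6.5, 0.0181, -0.0679, -0.0218], [1, -4.0, 0.2, 6.8, 0.0181, -0.0679, -0.0218], [1, -3.6, 0.2, 7.1, 0.0181, -0.0679, -0.0218], [1, -3.1, 0.3, 7
[... 528 characters left out ...]
, 0.0228, 0.0853, 0.019], [1, -6.0, 2.0, -4.8, 0.0228, 0.0853, 0.019], [1, -5.5, 2.0, -5.3, 0.0228, 0.0853, 0.019], [1, -5.0, 1.9, -5.8, 0.0228, 0.0853, 0.019]]
[[1, -4.5, 1.9, -6.2, 0.0228, 0.0853, 0.019], [1, -3.9, 1.8, -6.6, 0.0228, 0.0853, 0.019], [1, -3.3, 1.7, -7.0, 0.0228, 0.0853, 0.019], [1, -2.6, 1.6, -7.3, 0.0228, 0.0853, 0.019], [1, -2.0, 1.5, -7.5, 0.0228, 0.0853, 0.019], [1, -1.3, 1.4, -7.7, 0.0228, 0.0853, 0.019], [1, -0.6, 1.2, -7.8, 0.0228, 0.0853, 0.019], [1, 0.1, 1.0, -7.8, 0.0228, 0.0853, 0.019], [1, 0.8, 0.9, -7.8, 0.0228, 0.0853, 0.019], [1, 1.4, 0.7, -7.8, 0.0228, 0.0853, 0.019]]
0.94 [ 0.4386 -0.1591  0.1   ]
0.8 [ 0.5457 -0.2421  0.1   ]
0.72 [ 0.3263 -0.1472  0.1   ]
```

>>> {"op": "step_arm", "data": {"motion": [[[1,-8,1,0,0.018,-0.068,-0.022],[1,-8,1,0,0.018,-0.068,-0.022],[1,-8,1,1,0.018,-0.068,-0.022],[1,-8,1,1,0.018,-0.068,-0.022],[1,-8,1,2,0.018,-0.068,-0.022],[1,-8,1,2,0.018,-0.068,-0.022],[1,-7,1,3,0.018,-0.068,-0.022],[1,-7,0,3,0.018,-0.068,-0.022],[1,-7,0,4,0.018,-0.068,-0.022],[1,-7,0,4,0.018,-0.068,-0.022]]]}}

```text
time: 9.42
ee_pos: [0.5309, -0.1609, 0.2676]
orientation: [-1.497, 0.389, -0.825]
force: [-0.0, -0.5, -0.5]
grip_width: 0.094
```

>>> {"op": "step_arm", "data": {"motion": [[[1,-6,0,5,0.018,-0.068,-0.022],[1,-6,0,5,0.018,-0.068,-0.022],[1,-6,0,5,0.018,-0.068,-0.022],[1,-5,0,6,0.018,-0.068,-0.022],[1,-5,0,6,0.018,-0.068,-0.022],[1,-4,0,6,0.018,-0.068,-0.022],[1,-4,0,7,0.018,-0.068,-0.022],[1,-3,0,7,0.018,-0.05,-0.02]]]}}

```text
time: 10.08
ee_pos: [0.5161, -0.0941, 0.2463]
orientation: [-1.562, -0.214, -0.517]
force: [0.7, -0.1, 0.7]
grip_width: 0.0944
```

```bash
python3 - <<'E'
from h import *
st=state();print(st["ee_pos"],st["force"],st["grip_width"],R.from_rotvec(st["orientation"]).as_matrix())
s=eyes.snapshot("wrist");save(s,"w3")
for m in eyes.mark_of("wrist","tin_center")[:2]: print(m["score"],np.array(m["xy"])*[512,384],atz(s,m["xy"],.055))
s=eyes.snapshot("top")
for m in eyes.mark_of("top","coaster")[:2]: print("coaster",m["score"],atz(s,m["xy"],.0))
for m in eyes.mark_of("top","tin_center")[:2]: print(m["score"],atz(s,m["xy"],.055))
plan(np.array([.545,-.09,.11]),leanpose(-3,30,1),8,1)
E
```

```text
[ 0.5161 -0.0941  0.2463] [ 0.7095 -0.1289  0.7058] 0.0943645771389096 [[ 0.8761  0.4426  0.1911]
 [-0.1785 -0.0704  0.9814]
 [ 0.4478 -0.894   0.0173]]
0.79 [282.4192 189.0048] [ 0.6604 -0.0837  0.055 ]
coaster 0.6 [ 0.5687 -0.0889  0.    ]
0.66 [ 0.6684 -0.081   0.055 ]
joints [-0.4208 -0.0794  0.509   2.1839  0.1265  0.5666  1.3726] dist mm [  27.9651    5.1563 -137.5035] turn [ 0.0528 -0.1379 -0.0582] per row deg 1.1367550501042512
[[1, -4.8, 16.9, 1.0, 0.0066, -0.0172, -0.0073], [1, -4.9, 16.8, 1.0, 0.0066, -0.0172, -0.0073], [1, -5.0, 16.8, 0.9, 0.0066, -0.0172, -0.0073], [1, -5.1, 16.8, 0.9, 0.0066, -0.0172, -0.0073], [1, -5.2, 16.7, 0.9, 0.0066, -0.0172, -0.0073], [1, -5.3, 16.7, 0.9, 0.0066, -0.0172, -0.0073], [1, -5.4, 16.7, 0.9, 0.0066, -0.0172, -0.0073], [1, -5.5, 16.6, 0.8, 0.0066, -0.0172, -0.0073]]
```

View pics/w3.png

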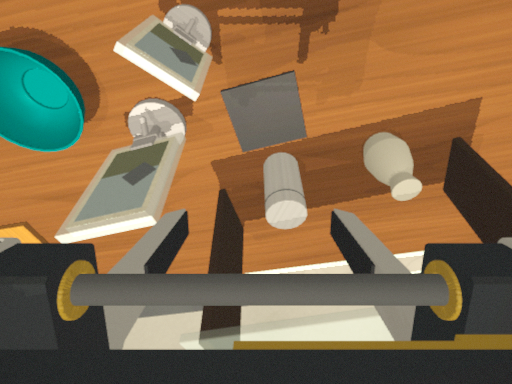

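The wrist view shows the tin standing alone, with its lid at (287,213) and base near (281,160). The coaster is empty with its centre at about (268,111), and the photo stands aside on the left at (157,120). I'll check the coaster and tin from here, then plan the approach.

```bash
python3 - <<'E'
from h import *
s=eyes.snapshot("wrist");W=np.array([512,384]);P=lambda x,y,z:atz(s,np.array([x,y])/W,z)
T=np.array(s["cam_to_world"]);st=state();Rt=R.from_rotvec(st["orientation"]).as_matrix()
print("cam in tool",Rt.T@(T[:3,3]-st["ee_pos"]))
co=[P(*q,.005) for q in((221.5,89),(296.5,71),(306.5,133.5),(244.5,151))];print("coaster",sum(co)/4);u=co[3]+co[2]-co[0]-co[1];v=co[2]+co[1]-co[0]-co[3];print(u/2,v/2,np.degrees([np.arctan2(u[1],u[0]),np.arctan2(-v[0],v[1])]))
print("lid",P(286.5,211.5,.11))
plan(np.array([.610,-.084,.150]),leanpose(-3,30,1),8,1)
E
```

```text
cam in tool [-0.07   -0.1795 -0.0002]
coaster [ 0.5632 -0.0881  0.005 ]
[ 0.0974  0.0055 -0.    ] [-0.0068  0.098   0.    ] [3.2408 3.9597]
lid [ 0.654  -0.0833  0.11  ]
joints [-0.4208 -0.0794  0.509   2.1837  0.1265  0.5665  1.3729] dist mm [ 92.808   11.2039 -97.6454] turn [ 0.0528 -0.1377 -0.0579] per row deg 1.1343824593330962
[[1, 4.4, 15.9, 3.4, 0.0066, -0.0172, -0.0072], [1, 4.4, 16.0, 3.3, 0.0066, -0.0172, -0.0072], [1, 4.3, 16.0, 3.1, 0.0066, -0.0172, -0.0072], [1, 4.2, 16.1, 2.9, 0.0066, -0.0172, -0.0072], [1, 4.2, 16.1, 2.7, 0.0066, -0.0172, -0.0072], [1, 4.1, 16.2, 2.5, 0.0066, -0.0172, -0.0072], [1, 4.0, 16.2, 2.4, 0.0066, -0.0172, -0.0072], [1, 3.9, 16.3, 2.2, 0.0066, -0.0172, -0.0072]]
```

>>> {"op": "step_arm", "data": {"motion": [[[1,4,15,3,0.007,-0.017,-0.007],[1,4,16,3,0.007,-0.017,-0.007],[1,4,16,3,0.007,-0.017,-0.007],[1,4,16,3,0.007,-0.017,-0.007],[1,4,16,3,0.007,-0.017,-0.007],[1,4,15,2,0.007,-0.016,-0.007],[1,3,12,2,0.005,-0.012,-0.005],[1,2,6,1,0,0,0],[1,0,0,0,0,0,0]]]}}

```text
time: 11.13
ee_pos: [0.6046, -0.0885, 0.1588]
orientation: [-1.547, -0.337, -0.47]
force: [-0.4, -0.1, -1.0]
grip_width: 0.094
```

```bash
python3 - <<'E'
from h import *
st=state();print(st["ee_pos"],R.from_rotvec(st["orientation"]).as_matrix()[:,1])
plan(np.array([.610,-.084,.150]),leanpose(-3,30,1),1,1)
plan(np.array([.6675,-.083,.0535]),leanpose(-3,30,1),8,1)
E
```

```text
[ 0.6046 -0.0885  0.1588] [ 0.4903 -0.0353 -0.8708]
joints [-0.2663  0.2362  0.4169  2.1346 -0.4073  0.297   1.9601] dist mm [ 5.4232  4.5428 -8.7794] turn [ 0.0098 -0.0317 -0.0096] per row deg 1.9773527216177773
[[1, 0.0, 10.1, 4.9, 0.0098, -0.0317, -0.0096]]
joints [-0.2663  0.2362  0.4169  2.1346 -0.4073  0.297   1.9601] dist mm [  62.9232    5.5428 -105.2794] turn [ 0.0098 -0.0317 -0.0096] per row deg 0.24716909020222216
[[1, 0.3, 15.3, 1.3, 0.0012, -0.004, -0.0012], [1, 0.3, 15.3, 1.2, 0.0012, -0.004, -0.0012], [1, 0.3, 15.3, 1.2, 0.0012, -0.004, -0.0012], [1, 0.3, 15.3, 1.2, 0.0012, -0.004, -0.0012], [1, 0.2, 15.3, 1.2, 0.0012, -0.004, -0.0012], [1, 0.2, 15.3, 1.2, 0.0012, -0.004, -0.0012], [1, 0.2, 15.3, 1.1, 0.0012, -0.004, -0.0012], [1, 0.2, 15.3, 1.1, 0.0012, -0.004, -0.0012]]
```

```bash
python3 - <<'E'
from h import *
plan(np.array([.635,-.083,.105]),leanpose(-3,22,1),5,1)
E
```

```text
joints [-0.2663  0.2362  0.4169  2.1346 -0.4073  0.297   1.9601] dist mm [ 30.4232   5.5428 -53.7794] turn [ 0.0076 -0.0323  0.13  ] per row deg 1.5375298550262084
[[1, -0.1, 12.3, 1.5, 0.0015, -0.0065, 0.026], [1, 0.2, 12.3, 1.5, 0.0015, -0.0065, 0.026], [1, 0.6, 12.3, 1.5, 0.0015, -0.0065, 0.026], [1, 0.9, 12.3, 1.5, 0.0015, -0.0065, 0.026], [1, 1.2, 12.3, 1.5, 0.0015, -0.0065, 0.026]]
```

>>> {"op": "step_arm", "data": {"motion": [[[1,0,12,2,0.002,-0.006,0.026],[1,0,12,2,0.002,-0.006,0.026],[1,0,12,2,0.002,-0.006,0.026],[1,1,12,1,0.002,-0.006,0.026],[1,1,8,1,0.001,-0.004,0.016],[1,0,0,0,0,0,0]]]}}

```text
time: 11.63
ee_pos: [0.6331, -0.0837, 0.1107]
orientation: [-1.557, -0.257, -0.354]
force: [-0.9, -0.3, -0.1]
grip_width: 0.0941
```

```bash
python3 - <<'E'
from h import *
st=state();print(st["ee_pos"],st["force"],R.from_rotvec(st["orientation"]).as_matrix())
plan(np.array([.6645,-.083,.049]),leanpose(-3,21,1),5,1)
E
```

```text
[ 0.6331 -0.0837  0.1107] [-0.8566 -0.3456 -0.1074] [[ 0.9235  0.3787  0.0616]
 [-0.0583 -0.0202  0.9981]
 [ 0.3792 -0.9253  0.0035]]
joints [-0.2327  0.3971  0.3906  2.005  -0.4304  0.4069  1.9754] dist mm [ 31.4374   0.6986 -61.713 ] turn [ 0.0002 -0.0099  0.0224] per row deg 0.2811069628462387
[[1, 1.1, 13.8, 0.5, 0.0, -0.002, 0.0045], [1, 1.2, 13.8, 0.5, 0.0, -0.002, 0.0045], [1, 1.2, 13.8, 0.5, 0.0, -0.002, 0.0045], [1, 1.3, 13.8, 0.5, 0.0, -0.002, 0.0045], [1, 1.4, 13.8, 0.5, 0.0, -0.002, 0.0045]]
```

>>> {"op": "step_arm", "data": {"motion": [[[1,1,13,0.5,0,-0.002,0],[1,1,14,0.5,0,-0.002,0],[1,1,14,0.5,0,-0.002,0],[1,1,12,0.5,0,-0.002,0],[1,1,8,0,0,0,0],[1,0,2,0,0,0,0],[1,0,0,0,0,0,0]]]}}

```text
time: 12.22
ee_pos: [0.6631, -0.0843, 0.0565]
orientation: [-1.56, -0.265, -0.355]
force: [-0.2, 0.2, 1.0]
grip_width: 0.0939
```

```bash
python3 - <<'E'
from h import *
st=state();print(st["ee_pos"],st["force"],np.array(st["ee_pos"])-.019*R.from_rotvec(st["orientation"]).as_matrix()[:,1])
plan(np.array([.665,-.083,.0475]),leanpose(-3,22,1),1,1)
s=eyes.snapshot("wrist");W=np.array([512,384]);save(s,"w4")
for m in eyes.mark_of("wrist","tin_center")[:2]: print(m["score"],np.array(m["xy"])*W,atz(s,m["xy"],.055))
E
```

```text
[ 0.6631 -0.0843  0.0565] [-0.204   0.1747  1.0374] [ 0.6558 -0.0838  0.074 ]
joints [-0.151   0.5215  0.2949  1.9606 -0.5079  0.317   2.0461] dist mm [ 1.9113  1.2716 -8.9715] turn [ 0.0027 -0.0048  0.0108] per row deg 0.6924690424902017
[[1, -1.8, 9.0, 1.4, 0.0027, -0.0048, 0.0108]]
```

View pics/w4.png

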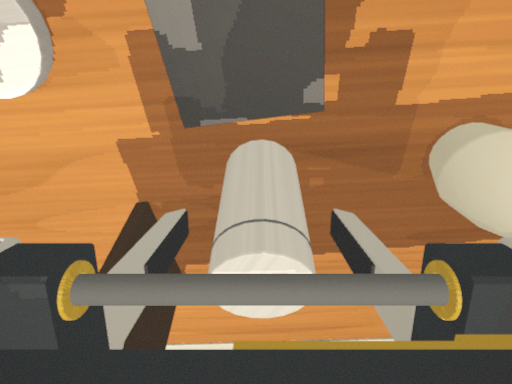

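The wrist view shows the tin (columns 210-312) centred between the fingers (185-330), with the vase well clear on the right. Closing.

>>> {"op": "step_arm", "data": {"motion": [[[1,-1,6,1,0,0,0],[0,0,1,0,0,0,0],[0,0,0,0,0,0,0],[0,0,0,0,0,0,0],[0,0,0,0,0,0,0],[0,0,0,0,0,0,0],[0,0,0,0,0,0,0],[0,0,0,0,0,0,0],[0,0,0,0,0,0,0]]], "squeeze": 25}}

```text
time: 13.07
ee_pos: [0.6655, -0.0832, 0.0518]
orientation: [-1.56, -0.268, -0.357]
force: [0.7, 0.1, -1.0]
grip_width: 0.0553
```

```bash
python3 - <<'E'
from h import *
st=state();print(st["ee_pos"],st["force"],st["grip_width"],np.array(st["ee_pos"])-.019*R.from_rotvec(st["orientation"]).as_matrix()[:,1])
p=np.array(st["ee_pos"]);Rt=R.from_rotvec(st["orientation"]).as_matrix()
plan(p+[0,0,.015],Rt,2,0);plan(p+[-.15,0.01,.0],Rt,10,0)
E
```

```text
[ 0.6655 -0.0832  0.0518] [ 0.7336  0.1479 -0.9938] 0.05534550038500715 [ 0.6581 -0.0828  0.0693]
joints [-0.1449  0.5309  0.285   1.9589 -0.5151  0.305   2.0517] dist mm [ 0.  0. 15.] turn [0. 0. 0.] per row deg 0.0
[[0, 2.9, -6.9, -0.0, 0.0, 0.0, 0.0], [0, 2.9, -6.9, -0.0, 0.0, 0.0, 0.0]]
joints [-0.1449  0.5309  0.285   1.9589 -0.5151  0.305   2.0517] dist mm [-150.   10.    0.] turn [0. 0. 0.] per row deg 0.0
[[0, -13.9, -5.8, 0.1, 0.0, 0.0, 0.0], [0, -13.9, -5.8, 0.1, 0.0, 0.0, 0.0], [0, -13.9, -5.8, 0.1, 0.0, 0.0, 0.0], [0, -13.9, -5.8, 0.1, 0.0, 0.0, 0.0], [0, -13.9, -5.8, 0.1, 0.0, 0.0, 0.0], [0, -13.9, -5.8, 0.1, 0.0, 0.0, 0.0], [0, -13.9, -5.8, 0.1, 0.0, 0.0, 0.0], [0, -13.9, -5.8, 0.1, 0.0, 0.0, 0.0], [0, -13.9, -5.8, 0.1, 0.0, 0.0, 0.0], [0, -13.9, -5.8, 0.1, 0.0, 0.0, 0.0]]
```

>>> {"op": "step_arm", "data": {"motion": [[[0,2,-5,0,0,0,0],[0,3,-7,0,0,0,0],[0,1,-3,0,0,0,0],[0,-6,-2,0,0,0,0],[0,-12,-5,0,0,0,0],[0,-12,-5,0,0,0,0],[0,-6,-2,0,0,0,0],[0,0,0,0,0,0,0]]]}}

```text
time: 13.73
ee_pos: [0.6234, -0.0805, 0.0689]
orientation: [-1.56, -0.268, -0.356]
force: [0.4, 0.2, -2.8]
grip_width: 0.0554
```

```bash
python3 - <<'E'
from h import *
st=state();p=np.array(st["ee_pos"]);Rt=R.from_rotvec(st["orientation"]).as_matrix()
print(p,st["force"],st["grip_width"],Rt[:,1])
plan(np.array([.52,-.05,.13]),leanpose(3,22,1),8,0)
E
```

```text
[ 0.6234 -0.0805  0.0689] [ 0.4261  0.2391 -2.8107] 0.05537509940563372 [ 0.3863 -0.0226 -0.9221]
joints [-0.1697  0.444   0.3066  2.0548 -0.4991  0.2944  2.0488] dist mm [-103.438    30.4985   61.1496] turn [ 0.0422 -0.1011  0.0133] per row deg 0.7900853845824104
[[0, -9.1, -12.1, 3.1, 0.0053, -0.0126, 0.0017], [0, -9.1, -12.1, 3.2, 0.0053, -0.0126, 0.0017], [0, -9.1, -12.1, 3.4, 0.0053, -0.0126, 0.0017], [0, -9.1, -12.0, 3.6, 0.0053, -0.0126, 0.0017], [0, -9.1, -12.0, 3.8, 0.0053, -0.0126, 0.0017], [0, -9.0, -12.0, 4.0, 0.0053, -0.0126, 0.0017], [0, -9.0, -11.9, 4.1, 0.0053, -0.0126, 0.0017], [0, -9.0, -11.9, 4.3, 0.0053, -0.0126, 0.0017]]
```

>>> {"op": "step_arm", "data": {"motion": [[[0,-6,-7,2,0.005,-0.013,0],[0,-9,-12,3,0.005,-0.013,0],[0,-9,-12,3,0.005,-0.013,0],[0,-9,-12,4,0.005,-0.013,0],[0,-9,-12,4,0.005,-0.013,0],[0,-9,-12,4,0.005,-0.013,0],[0,-9,-12,4,0.005,-0.013,0],[0,-6,-6,3,0.005,-0.013,0]]]}}

```text
time: 14.4
ee_pos: [0.5257, -0.0516, 0.1245]
orientation: [-1.54, -0.362, -0.261]
force: [-0.0, -0.6, -1.6]
grip_width: 0.0553
```

```bash
python3 - <<'E'
from h import *
st=state();p=np.array(st["ee_pos"]);Rt=R.from_rotvec(st["orientation"]).as_matrix()
print(p,st["force"],st["grip_width"],Rt[:,1],np.degrees(np.arccos(-Rt[2,1])))
a=np.radians(33);t=np.array([.44,.327])+.019*np.sin(np.radians(22.7))*np.array([np.cos(a),np.sin(a)])
print(t)
plan(np.array([*t,.12]),leanpose(33,22.7,1),18,0)
E
```

```text
[ 0.5257 -0.0516  0.1245] [-0.0284 -0.5707 -1.6174] 0.055256326800598964 [ 0.3865  0.0204 -0.922 ] 22.77307451358726
[0.4461 0.331 ]
joints [-0.2767  0.1817  0.3783  2.2494 -0.3561  0.3475  2.0309] dist mm [-79.5623 382.6392  -4.5363] turn [ 0.2021 -0.4704  0.    ] per row deg 1.6296300322299955
[[0, -2.9, -1.0, 21.5, 0.0112, -0.0261, 0.0], [0, -2.3, -0.8, 21.6, 0.0112, -0.0261, 0.0], [0, -1.7, -0.6, 21.6, 0.0112, -0.0261, 0.0], [0, -1.2, -0.3, 21.7, 0.0112, -0.0261, 0.0], [0, -0.6, -0.1, 21.7, 0.0112, -0.0261, 0.0], [0, -0.0, 0.2, 21.7, 0.0112, -0.0261, 0.0], [0, 0.5, 0.4, 21.7, 0.0112, -0.0261, 0.0], [0, 1.1, 0.7, 21.7, 0.0112, -0.0261, 0.0], [0, 1.7, 0.9, 21.6, 0.0112, -0.0261, 0.0], [0, 2.2, 1.1, 21.6, 0.0112, -0.0261, 0.0]]
[[0, 2.8, 1.4, 21.5, 0.0112, -0.0261, 0.0], [0, 3.3, 1.6, 21.4, 0.0112, -0.0261, 0.0], [0, 3.9, 1.9, 21.3, 0.0112, -0.0261, 0.0], [0, 4.5, 2.1, 21.1, 0.0112, -0.0261, 0.0], [0, 5.0, 2.3, 21.0, 0.0112, -0.0261, 0.0], [0, 5.6, 2.6, 20.8, 0.0112, -0.0261, 0.0], [0, 6.1, 2.8, 20.7, 0.0112, -0.0261, 0.0], [0, 6.6, 3.0, 20.5, 0.0112, -0.0261, 0.0]]
```

>>> {"op": "step_arm", "data": {"motion": [[[0,-2,0,12,0.011,-0.026,0],[0,-2,-1,20,0.011,-0.026,0],[0,-2,-1,22,0.011,-0.026,0],[0,-1,0,22,0.011,-0.026,0],[0,-1,0,22,0.011,-0.026,0],[0,0,0,22,0.011,-0.026,0],[0,0,0,22,0.011,-0.026,0],[0,1,1,22,0.011,-0.026,0],[0,2,1,22,0.011,-0.026,0],[0,2,1,22,0.011,-0.026,0]]]}}

```text
time: 15.23
ee_pos: [0.4791, 0.1645, 0.1221]
orientation: [-1.46, -0.593, -0.024]
force: [0.4, -0.6, -2.0]
grip_width: 0.0553
```

>>> {"op": "step_arm", "data": {"motion": [[[0,3,1,22,0.011,-0.026,0],[0,3,2,22,0.011,-0.026,0],[0,4,2,21,0.011,-0.026,0],[0,4,2,21,0.011,-0.026,0],[0,5,2,20,0.011,-0.026,0],[0,5,2,18,0.011,-0.026,0],[0,5,2,12,0.011,-0.02,0],[0,3,0,5,0,0,0],[0,0,0,0,0,0,0]]]}}

```text
time: 15.98
ee_pos: [0.4416, 0.325, 0.12]
orientation: [-1.384, -0.751, 0.154]
force: [0.7, -0.7, -2.6]
grip_width: 0.0556
```

```bash
python3 - <<'E'
from h import *
st=state();p=np.array(st["ee_pos"]);Rt=R.from_rotvec(st["orientation"]).as_matrix()
print(p,st["force"],st["grip_width"],Rt[:,1],np.degrees(np.arccos(-Rt[2,1])))
print("grasp pt",p-.019*Rt[:,1])
a=np.radians(33);t=np.array([.44,.327])+.019*np.sin(np.radians(22.7))*np.array([np.cos(a),np.sin(a)])
plan(np.array([*t,.075]),leanpose(33,22.7,1),4,0)
s=eyes.snapshot("top")
for m in eyes.mark_of("top","tray")[:1]: print("tray",m["score"],atz(s,m["xy"],.0))
s=eyes.snapshot("scene");save(s,"s5")
for m in eyes.mark_of("scene","tin_center")[:1]: print("tin",m["score"],atz(s,m["xy"],p[2]+.003))
for m in eyes.mark_of("scene","tray")[:1]: print("tray",m["score"],atz(s,m["xy"],.0))
E
```

```text
[0.4416 0.325  0.12  ] [ 0.6927 -0.728  -2.5697] 0.05561837166482432 [ 0.323   0.2166 -0.9213] 22.882646399059947
grasp pt [0.4355 0.3208 0.1375]
joints [-0.9347  0.2163  0.2361  2.2108 -0.0075  0.3236  1.4589] dist mm [  4.533    6.0424 -44.9574] turn [-0.0057  0.0184  0.0032] per row deg 0.2800432402762131
[[0, -2.7, 11.0, 0.6, -0.0014, 0.0046, 0.0008], [0, -2.7, 11.0, 0.6, -0.0014, 0.0046, 0.0008], [0, -2.7, 11.1, 0.6, -0.0014, 0.0046, 0.0008], [0, -2.7, 11.1, 0.6, -0.0014, 0.0046, 0.0008]]
tray 0.81 [0.4371 0.3308 0.    ]
tin 0.78 [0.4305 0.3122 0.123 ]
tray 0.65 [0.4366 0.3178 0.    ]
```

View pics/s5.png

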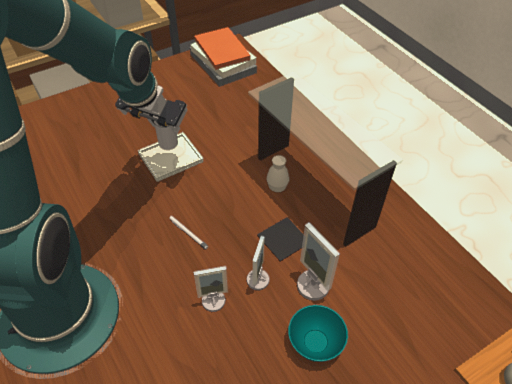

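The scene picture shows the tin upright over the tray at (167,135), the photo standing aside at (318,270), and the vase, pen and bowl undisturbed.

>>> {"op": "step_arm", "data": {"motion": [[[0,-2,8,1,-0.001,0.004,0],[0,-3,11,1,-0.001,0.004,0],[0,-3,11,1,-0.001,0.004,0],[0,-2,8,0,-0.001,0.004,0],[0,0,0,0,0,0,0]]]}}

```text
time: 16.65
ee_pos: [0.4465, 0.3263, 0.0787]
orientation: [-1.39, -0.733, 0.133]
force: [-1.2, -0.8, -2.6]
grip_width: 0.0551
```

```bash
python3 - <<'E'
from h import *
st=state();p=np.array(st["ee_pos"]);Rt=R.from_rotvec(st["orientation"]).as_matrix()
print(p,st["force"],st["grip_width"],np.degrees(np.arccos(-Rt[2,1])),"grasp pt",p-.019*Rt[:,1])
a=np.radians(33);t=np.array([.44,.327])+.019*np.sin(np.radians(22.7))*np.array([np.cos(a),np.sin(a)])
plan(np.array([*t,.058]),leanpose(33,22.7,1),4,0)
E
```

```text
[0.4465 0.3263 0.0787] [-1.1649 -0.7749 -2.6115] 0.05513685762026054 22.968819278506732 grasp pt [0.4403 0.3223 0.0962]
joints [-0.9152  0.3064  0.2188  2.2263 -0.0374  0.2188  1.4556] dist mm [ -0.3462   4.7035 -20.6686] turn [ 0.0015 -0.0062  0.0047] per row deg 0.11384758497725314
[[0, -1.5, 5.0, 1.0, 0.0004, -0.0016, 0.0012], [0, -1.5, 5.0, 1.0, 0.0004, -0.0016, 0.0012], [0, -1.5, 5.0, 1.0, 0.0004, -0.0016, 0.0012], [0, -1.5, 5.0, 1.0, 0.0004, -0.0016, 0.0012]]
```

Joint 6 is close to its limit (0.219 against 0.19). The tin is round, so I'll turn the tool about the vertical through the tin's axis, which eases the wrist and keeps the tin upright.

```bash
cat >> h.py <<'E'
def vert(tin,z,az,lean,n,op):
    """turn about vertical through tin axis, small steps"""
    st=state();p0=np.array(st["ee_pos"]);R0=R.from_rotvec(st["orientation"]).as_matrix()
    r=.019*np.sin(np.radians(lean));a=np.radians(az);plan(np.array([tin[0]+r*np.cos(a),tin[1]+r*np.sin(a),z]),leanpose(az,lean,1),n,op)
E
python3 - <<'E'
from h import *
vert((.442,.325),.085,68,22.9,9,0)
E
```

```text
joints [-0.9152  0.3064  0.2188  2.2263 -0.0374  0.2188  1.4556] dist mm [-1.7259  5.565   6.3314] turn [ 0.2396 -0.5688  0.0015] per row deg 3.929247961279923
[[0, 0.4, -0.6, 0.6, 0.0266, -0.0632, 0.0002], [0, 0.5, -0.6, 0.6, 0.0266, -0.0632, 0.0002], [0, 0.5, -0.5, 0.6, 0.0266, -0.0632, 0.0002], [0, 0.5, -0.5, 0.6, 0.0266, -0.0632, 0.0002], [0, 0.6, -0.5, 0.6, 0.0266, -0.0632, 0.0002], [0, 0.6, -0.5, 0.5, 0.0266, -0.0632, 0.0002], [0, 0.6, -0.5, 0.5, 0.0266, -0.0632, 0.0002], [0, 0.7, -0.5, 0.5, 0.0266, -0.0632, 0.0002], [0, 0.7, -0.5, 0.4, 0.0266, -0.0632, 0.0002]]
```

>>> {"op": "step_arm", "data": {"motion": [[[0,1,-4,0.5,0,0,0],[0,1,-3,0.5,0.026,-0.063,0],[0,0.5,-0.5,0.5,0.026,-0.063,0],[0,0.5,-0.5,0.5,0.026,-0.063,0],[0,0.5,-0.5,0.5,0.026,-0.063,0],[0,0.5,0,0.5,0.026,-0.063,0],[0,0.5,0,0.5,0.026,-0.063,0],[0,0.5,0,0.5,0.026,-0.063,0],[0,0.5,0,0.5,0.026,-0.063,0],[0,0,0,0,0,0,0]]]}}

```text
time: 17.48
ee_pos: [0.4441, 0.332, 0.095]
orientation: [-1.152, -1.127, 0.578]
force: [0.5, -1.3, -2.3]
grip_width: 0.0551
```

```bash
python3 - <<'E'
from h import *
st=state();p=np.array(st["ee_pos"]);Rt=R.from_rotvec(st["orientation"]).as_matrix()
print(p,st["force"],st["grip_width"],np.degrees(np.arccos(-Rt[2,1])),np.degrees(np.arctan2(Rt[1,1],Rt[0,1])),"grasp pt",p-.019*Rt[:,1])
vert((.442,.327),.0605,66,22.8,4,0)
E
```

```text
[0.4441 0.332  0.095 ] [ 0.5132 -1.2949 -2.3018] 0.055144146171830825 23.096329339327376 64.1500525468502 grasp pt [0.4408 0.3253 0.1124]
joints [-0.2339  0.3224 -0.3884  2.1566 -0.2437  0.3451  2.3511] dist mm [  0.9245   1.7045 -34.4623] turn [ 0.0127 -0.0017  0.005 ] per row deg 0.19646294128121758
[[0, -2.9, 8.1, 0.1, 0.0032, -0.0004, 0.0012], [0, -2.9, 8.1, 0.0, 0.0032, -0.0004, 0.0012], [0, -2.9, 8.1, 0.0, 0.0032, -0.0004, 0.0012], [0, -2.9, 8.1, -0.0, 0.0032, -0.0004, 0.0012]]
```

>>> {"op": "step_arm", "data": {"motion": [[[0,-2,5,0,0.003,0,0],[0,-3,8,0,0.003,0,0],[0,-3,8,0,0.003,0,0],[0,-2,6,0,0.002,0,0],[0,-1,3,0,0,0,0],[0,0,0,0,0,0,0]]]}}

```text
time: 17.98
ee_pos: [0.4447, 0.3332, 0.06]
orientation: [-1.147, -1.117, 0.579]
force: [-0.1, 0.6, -1.9]
grip_width: 0.0551
```

```bash
python3 - <<'E'
from h import *
st=state();p=np.array(st["ee_pos"]);Rt=R.from_rotvec(st["orientation"]).as_matrix()
print(p,st["force"],st["grip_width"],np.degrees(np.arccos(-Rt[2,1])),"grasp pt",p-.019*Rt[:,1])
vert((.442,.327),.0578,66,22.8,2,0)
E
```

```text
[0.4447 0.3332 0.06  ] [-0.077   0.608  -1.9222] 0.05510272512096352 23.01455719015013 grasp pt [0.4416 0.3264 0.0775]
joints [-0.2348  0.3971 -0.3891  2.1668 -0.246   0.2705  2.3687] dist mm [ 0.3366  0.5553 -2.1802] turn [ 0.0046 -0.0085  0.0037] per row deg 0.2954881611471018
[[0, -0.1, 1.1, -0.0, 0.0023, -0.0042, 0.0019], [0, -0.1, 1.1, -0.0, 0.0023, -0.0042, 0.0019]]
```

>>> {"op": "step_arm", "data": {"motion": [[[0,0,1,0,0,0,0],[0,-0.5,1,0,0,0,0],[0,-0.5,1,0,0,0,0]]]}}

```text
time: 18.23
ee_pos: [0.4448, 0.3348, 0.0574]
orientation: [-1.147, -1.119, 0.579]
force: [-8.3, -8.2, 28.4]
grip_width: 0.0553
```

>>> {"op": "step_arm", "data": {"motion": [[[0,0.3,-0.8,0,0,0,0],[0.7,0,0,0,0,0,0],[0.9,0,0,0,0,0,0],[0.9,0,0,0,0,0,0],[0.9,0,0,0,0,0,0],[0.9,0,0,0,0,0,0],[0.9,0,0,0,0,0,0]]]}}

```text
time: 18.82
ee_pos: [0.4458, 0.3357, 0.0598]
orientation: [-1.147, -1.122, 0.576]
force: [-0.1, -0.3, 0.4]
grip_width: 0.0843
```

>>> {"op": "step_arm", "data": {"motion": [[[0.9,0,-8,0,0,0,0],[0.9,0,-15,0,0,0,0],[0.9,0,-20,0,0,0,0],[0.9,0,-25,0,0,0,0],[0.9,0,-30,0,0,0,0],[0.9,0,-30,0,0,0,0],[0.9,0,-30,0,0,0,0],[0.7,0,-25,0,0,0,0]]]}}

```text
time: 19.48
ee_pos: [0.41, 0.2674, 0.2325]
orientation: [-1.144, -1.116, 0.585]
force: [0.6, 0.3, 0.2]
grip_width: 0.081
```

```bash
python3 - <<'E'
from h import *
st=state();print(st["ee_pos"],st["force"],st["grip_width"],st["joints"])
s=eyes.snapshot("top");save(s,"t6")
for m in eyes.mark_of("top","tin_center")[:2]: print("tin",m["score"],atz(s,m["xy"],.061))
s=eyes.snapshot("scene")
for m in eyes.mark_of("scene","tin_center")[:2]: print("tin",m["score"],atz(s,m["xy"],.061))
for m in eyes.mark_of("scene","photo_center")[:3]: print("ph",m["score"],atz(s,m["xy"],.1))
plan(np.array([.5457,-.2425,.32]),pose(4),30,.5)
E
```

```text
[0.41   0.2674 0.2325] [0.5747 0.3165 0.2129] 0.08103903337903279 [-0.0355 -0.0108 -0.432   2.1441 -0.3855  0.729   2.5023]
tin 0.71 [0.4514 0.3277 0.061 ]
tin 0.6 [0.4423 0.3331 0.061 ]
ph 0.94 [ 0.5547 -0.2364  0.1   ]
ph 0.68 [ 0.3177 -0.1709  0.1   ]
ph 0.62 [ 0.4386 -0.1833  0.1   ]
joints [-0.0379 -0.0053 -0.432   2.1453 -0.3837  0.7231  2.5005] dist mm [ 135.3194 -510.5513   90.1104] turn [-0.5265  2.6012  0.1277] per row deg 5.074572180728181
[[0.5, -11.4, -8.1, -11.1, -0.0176, 0.0867, 0.0043], [0.5, -10.4, -7.9, -12.2, -0.0176, 0.0867, 0.0043], [0.5, -9.4, -7.6, -13.2, -0.0176, 0.0867, 0.0043], [0.5, -8.2, -7.3, -14.1, -0.0176, 0.0867, 0.0043], [0.5, -7.0, -7.0, -14.9, -0.0176, 0.0867, 0.0043], [0.5, -5.7, -6.7, -15.5, -0.0176, 0.0867, 0.0043], [0.5, -4.4, -6.4, -16.1, -0.0176, 0.0867, 0.0043], [0.5, -3.0, -6.1, -16.5, -0.0176, 0.0867, 0.0043], [0.5, -1.5, -5.8, -16.8, -0.0176, 0.0867, 0.0043], [0.5, -0.1, -5.5, -17.0, -0.0176, 0.0867, 0.0043]]
[[0.5, 1.3, -5.2, -17.0, -0.0176, 0.0867, 0.0043], [0.5, 2.8, -4.9, -16.9, -0.0176, 0.0867, 0.0043], [0.5, 4.2, -4.7, -16.7, -0.0176
[... 171 characters left out ...]
.5, 9.7, -3.7, -14.6, -0.0176, 0.0867, 0.0043], [0.5, 10.9, -3.5, -13.7, -0.0176, 0.0867, 0.0043], [0.5, 12.0, -3.3, -12.8, -0.0176, 0.0867, 0.0043], [0.5, 13.1, -3.1, -11.8, -0.0176, 0.0867, 0.0043]]
[[0.5, 14.0, -3.0, -10.7, -0.0176, 0.0867, 0.0043], [0.5, 14.9, -2.9, -9.5, -0.0176, 0.0867, 0.0043], [0.5, 15.6, -2.8, -8.2, -0.0176, 0.0867, 0.0043], [0.5, 16.3, -2.7, -6.8, -0.0176, 0.0867, 0.0043], [0.5, 16.8, -2.7, -5.5, -0.0176, 0.0867, 0.0043], [0.5, 17.2, -2.7, -4.0, -0.0176, 0.0867, 0.0043], [0.5, 17.5, -2.7, -2.6, -0.0176, 0.0867, 0.0043], [0.5, 17.6, -2.7, -1.1, -0.0176, 0.0867, 0.0043], [0.5, 17.6, -2.8, 0.4, -0.0176, 0.0867, 0.0043], [0.5, 17.5, -2.9, 1.9, -0.0176, 0.0867, 0.0043]]
```

View pics/t6.png

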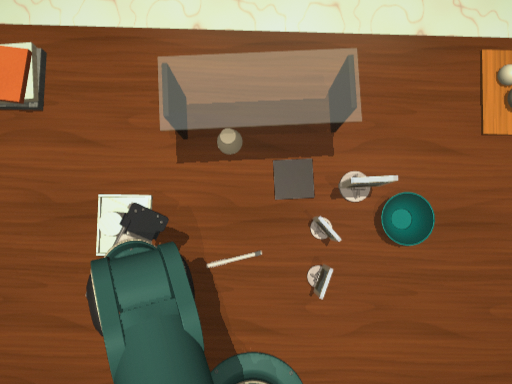

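The top picture shows the tin's lid in the tray at about (110,215), partly behind the gripper. The coaster is empty at (293,179) and the photo stands at (357,186). Fetching the photo.

>>> {"op": "step_arm", "data": {"motion": [[[0.5,-11,-10,-11,-0.018,0.087,0.004],[0.5,-10,-10,-12,-0.018,0.087,0.004],[0.5,-9,-10,-13,-0.018,0.087,0.004],[0.5,-8,-9,-14,-0.018,0.087,0.004],[0.5,-7,-8,-15,-0.018,0.087,0.004],[0.5,-6,-7,-15,-0.018,0.087,0.004],[0.5,-4,-6,-16,-0.018,0.087,0.004],[0.5,-3,-6,-16,-0.018,0.087,0.004],[0.5,-1.5,-5,-17,-0.018,0.087,0.004],[0.5,0,-5,-17,-0.018,0.087,0.004]]]}}

```text
time: 20.57
ee_pos: [0.4475, 0.0944, 0.2545]
orientation: [-1.384, -0.349, -0.019]
force: [1.0, 0.5, -0.4]
grip_width: 0.0468
```

>>> {"op": "step_arm", "data": {"motion": [[[0.5,1,-5,-17,-0.018,0.087,0.004],[0.5,3,-5,-17,-0.018,0.087,0.004],[0.5,4,-5,-17,-0.018,0.087,0.004],[0.5,6,-4,-16,-0.018,0.087,0.004],[0.5,7,-4,-16,-0.018,0.087,0.004],[0.5,8,-4,-15,-0.018,0.087,0.004],[0.5,10,-4,-14,-0.018,0.087,0.004],[0.5,11,-3,-13,-0.018,0.087,0.004],[0.5,12,-3,-12,-0.018,0.087,0.004],[0.5,13,-3,-11,-0.018,0.087,0.004]]]}}

```text
time: 21.4
ee_pos: [0.4848, -0.0792, 0.2687]
orientation: [-1.429, 0.471, -0.617]
force: [-0.8, 0.3, 0.8]
grip_width: 0.0469
```

```bash
python3 - <<'E'
from h import *
st=state();print(st["ee_pos"],st["joints"])
plan(np.array([.5457,-.2425,.31]),pose(4),9,.5)
E
```

```text
[ 0.4848 -0.0792  0.2687] [ 0.312   0.0581 -0.1875  1.9295 -0.0418  1.0496  1.0121]
joints [ 0.312   0.0581 -0.1875  1.9295 -0.0418  1.0496  1.0121] dist mm [  60.8616 -163.3442   41.3286] turn [-0.1171  0.7971  0.0207] per row deg 5.130746774617315
[[0.5, 17.2, -4.4, -9.0, -0.013, 0.0886, 0.0023], [0.5, 17.9, -4.4, -7.5, -0.013, 0.0886, 0.0023], [0.5, 18.5, -4.3, -6.0, -0.013, 0.0886, 0.0023], [0.5, 18.9, -4.3, -4.4, -0.013, 0.0886, 0.0023], [0.5, 19.2, -4.3, -2.7, -0.013, 0.0886, 0.0023], [0.5, 19.4, -4.3, -1.1, -0.013, 0.0886, 0.0023], [0.5, 19.4, -4.3, 0.6, -0.013, 0.0886, 0.0023], [0.5, 19.3, -4.4, 2.2, -0.013, 0.0886, 0.0023], [0.5, 19.0, -4.5, 3.9, -0.013, 0.0886, 0.0023]]
```

>>> {"op": "step_arm", "data": {"motion": [[[0.5,16,-5,-8,-0.013,0.088,0.002],[0.5,17,-5,-7,-0.013,0.088,0.002],[0.5,18,-4,-6,-0.013,0.088,0.002],[0.5,18,-4,-4,-0.013,0.088,0.002],[0.5,18,-4,-3,-0.013,0.088,0.002],[0.5,18,-4,-1,-0.013,0.088,0.002],[0.5,17,-4,1,-0.013,0.088,0.002],[0.5,13,-4,2,-0.013,0.088,0.002],[0.5,7,-4,2,-0.01,0.06,0.002],[0.5,0,0,0,0,0,0]]]}}

```text
time: 22.23
ee_pos: [0.5384, -0.2212, 0.2907]
orientation: [-1.257, 1.185, -1.143]
force: [0.4, 0.5, 0.9]
grip_width: 0.0472
```

```bash
python3 - <<'E'
from h import *
st=state();print(st["ee_pos"],st["joints"])
s=eyes.snapshot("wrist");save(s,"w7")
plan(np.array([.5457,-.2425,.29]),pose(4),4,.5)
E
```

```text
[ 0.5384 -0.2212  0.2907] [ 0.3531  0.2918 -0.0246  1.5936  0.0134  1.2855  0.3906]
joints [ 0.353   0.2912 -0.0257  1.5958  0.0133  1.2843  0.3937] dist mm [  7.707  -22.2077  -0.0729] turn [ 0.0294 -0.0005 -0.0065] per row deg 0.43075509273570434
[[0.5, 5.7, -0.1, 1.5, 0.0073, -0.0001, -0.0016], [0.5, 5.7, -0.0, 1.5, 0.0073, -0.0001, -0.0016], [0.5, 5.7, -0.0, 1.5, 0.0073, -0.0001, -0.0016], [0.5, 5.7, -0.0, 1.5, 0.0073, -0.0001, -0.0016]]
```

View pics/w7.png

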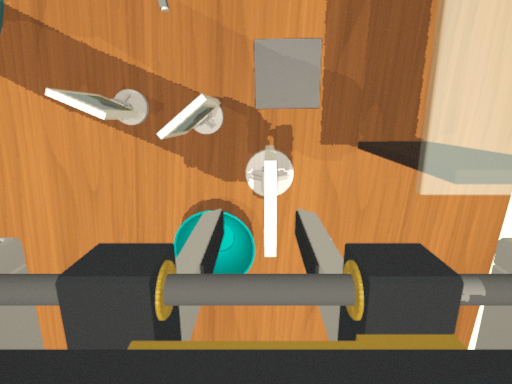

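The wrist view shows the photo's frame top from (270,153) to (271,255) and its foot at (270,173). The coaster's corners are at (254,38), (322,38), (321,108) and (254,108).

```bash
python3 - <<'E'
from h import *
s=eyes.snapshot("wrist");W=np.array([512,384]);P=lambda x,y,z:atz(s,np.array([x,y])/W,z)
a,b=P(269.5,152.5,.2),P(270.5,255.5,.2);v=a-b;print("frame",(a+b)/2,np.linalg.norm(v),np.degrees(np.arctan2(-v[0],v[1])))
print("foot",P(269.8,173.5,.012))
co=[P(*q,.005) for q in((254,38),(322,38),(321,108),(254.5,108))];u=co[1]+co[2]-co[0]-co[3];v=co[0]+co[1]-co[2]-co[3]
print("coaster",sum(co)/4,u/2,v/2)
plan(np.array([.5455,-.243,.20]),pose(4),6,.5)
E
```

```text
frame [ 0.547  -0.2373  0.2   ] 0.10516481659482552 4.949307265594789
foot [ 0.5486 -0.2417  0.012 ]
coaster [ 0.564  -0.0882  0.005 ] [0.1012 0.0065 0.    ] [-0.0087  0.0992  0.    ]
joints [ 0.3529  0.2897 -0.0264  1.597   0.0131  1.284   0.3953] dist mm [  7.7667 -23.3477 -90.4159] turn [ 0.0287  0.0019 -0.0066] per row deg 0.28140645254992086
[[0.5, 4.1, 15.0, 1.4, 0.0048, 0.0003, -0.0011], [0.5, 4.1, 15.0, 1.4, 0.0048, 0.0003, -0.0011], [0.5, 4.0, 15.0, 1.3, 0.0048, 0.0003, -0.0011], [0.5, 4.0, 15.0, 1.2, 0.0048, 0.0003, -0.0011], [0.5, 4.0, 15.1, 1.2, 0.0048, 0.0003, -0.0011], [0.5, 4.0, 15.1, 1.1, 0.0048, 0.0003, -0.0011]]
```

>>> {"op": "step_arm", "data": {"motion": [[[0.5,5,0,2,0.008,0,-0.002],[0.5,6,2,2,0.008,0,-0.002],[0.5,5,10,2,0.008,0,-0.002],[0.5,3,18,1,0.004,0,0],[0.5,1,20,1,0,0,0],[0.5,0,18,0,0,0,0],[0.5,0,10,0,0,0,0],[0.5,0,0,0,0,0,0]]]}}

```text
time: 23.0
ee_pos: [0.5474, -0.2383, 0.2074]
orientation: [-1.245, 1.14, -1.148]
force: [-0.0, -1.1, -0.4]
grip_width: 0.0471
```

```bash
python3 - <<'E'
from h import *
st=state();print(st["ee_pos"],st["force"])
plan(np.array([.5465,-.2425,.1735]),pose(4.5),4,.5)
E
```

```text
[ 0.5474 -0.2383  0.2074] [-0.0423 -1.0784 -0.4277]
joints [ 0.3796  0.3624 -0.0245  1.6888  0.0072  1.0843  0.4411] dist mm [ -0.9283  -4.1625 -33.8983] turn [-0.0065  0.0091  0.0005] per row deg 0.16054473405646022
[[0.5, 1.0, 8.5, -0.4, -0.0016, 0.0023, 0.0001], [0.5, 1.0, 8.5, -0.4, -0.0016, 0.0023, 0.0001], [0.5, 1.0, 8.5, -0.3, -0.0016, 0.0023, 0.0001], [0.5, 1.0, 8.5, -0.3, -0.0016, 0.0023, 0.0001]]
```

>>> {"op": "step_arm", "data": {"motion": [[[0.5,1,8,0,-0.002,0.002,0],[0.5,1,9,0,-0.002,0.002,0],[0.5,1,9,0,-0.002,0.002,0],[0.5,1,7,0,-0.001,0.002,0],[0,0,1,0,0,0,0],[0,0,0,0,0,0,0],[0,0,0,0,0,0,0],[0,0,0,0,0,0,0],[0,0,0,0,0,0,0],[0,0,0,0,0,0,0]]], "squeeze": 25}}

```text
time: 23.83
ee_pos: [0.5493, -0.2432, 0.1731]
orientation: [-1.246, 1.146, -1.152]
force: [0.5, -0.2, -3.8]
grip_width: 0.0118
```

>>> {"op": "step_arm", "data": {"motion": [[[0,0,0,0,0,0,0],[0,0,0,0,0,0,0],[0,0,0,0,0,0,0],[0,0,0,0,0,0,0]]]}}

```text
time: 24.17
ee_pos: [0.549, -0.243, 0.1729]
orientation: [-1.246, 1.147, -1.152]
force: [-1.0, 0.6, -1.8]
grip_width: 0.0118
```

```bash
python3 - <<'E'
from h import *
st=state();print(st["ee_pos"],st["force"],st["grip_width"])
plan(np.array([.5465,-.2425,.1735]),pose(4.5),1,.5)
E
```

```text
[ 0.549  -0.243   0.1729] [-1.0033  0.5572 -1.8076] 0.011846614610211454
joints [ 0.3815  0.4039 -0.0213  1.7125  0.0107  1.0225  0.4373] dist mm [-2.4653  0.4574  0.5633] turn [-0.0022  0.0024  0.0019] per row deg 0.21456580249387455
[[0.5, -0.7, -0.6, -2.4, -0.0022, 0.0024, 0.0019]]
```

>>> {"op": "step_arm", "data": {"motion": [[[0,0,-8,0,0,0,0],[0,0,-12,0,0,0,0],[0,0,-12,0,0,0,0],[0,0,-8,0,0,0,0],[0,0,0,0,0,0,0]]]}}

```text
time: 24.58
ee_pos: [0.5487, -0.2428, 0.2172]
orientation: [-1.246, 1.147, -1.151]
force: [0.2, 0.0, -2.9]
grip_width: 0.012
```

```bash
python3 - <<'E'
from h import *
st=state();print(st["ee_pos"],st["force"],st["grip_width"])
plan(np.array([.5637,-.0895,st["ee_pos"][2]]),pose(4),10,0)
E
```

```text
[ 0.5487 -0.2428  0.2172] [ 0.2229  0.009  -2.9179] 0.011964470867201007
joints [ 0.381   0.3609 -0.0205  1.6676  0.0089  1.1109  0.4387] dist mm [ 15.016  153.3058   0.    ] turn [-0.0018  0.0111  0.0016] per row deg 0.06505501540752609
[[0, -15.2, -0.0, 2.7, -0.0002, 0.0011, 0.0002], [0, -15.2, -0.0, 2.7, -0.0002, 0.0011, 0.0002], [0, -15.2, -0.0, 2.7, -0.0002, 0.0011, 0.0002], [0, -15.2, -0.0, 2.7, -0.0002, 0.0011, 0.0002], [0, -15.2, -0.0, 2.7, -0.0002, 0.0011, 0.0002], [0, -15.2, -0.0, 2.7, -0.0002, 0.0011, 0.0002], [0, -15.2, -0.0, 2.6, -0.0002, 0.0011, 0.0002], [0, -15.2, -0.0, 2.6, -0.0002, 0.0011, 0.0002], [0, -15.2, -0.0, 2.6, -0.0002, 0.0011, 0.0002], [0, -15.2, -0.0, 2.6, -0.0002, 0.0011, 0.0002]]
```

>>> {"op": "step_arm", "data": {"motion": [[[0,-8,0,1.5,0,0.001,0],[0,-15,0,2.5,0,0.001,0],[0,-18,0,3,0,0.001,0],[0,-18,0,3,0,0.001,0],[0,-18,0,3,0,0.001,0],[0,-18,0,3,0,0.001,0],[0,-18,0,3,0,0.001,0],[0,-17,0,3,0,0.001,0],[0,-10,0,2,0,0.001,0],[0,0,0,0,0,0,0]]]}}

```text
time: 25.42
ee_pos: [0.561, -0.0904, 0.2155]
orientation: [-1.242, 1.156, -1.158]
force: [0.7, -0.0, -3.3]
grip_width: 0.0118
```

>>> {"op": "step_arm", "data": {"motion": [[[0,0,0,0,0,0,0],[0,0,0,0,0,0,0]]]}}

```text
time: 25.58
ee_pos: [0.5608, -0.0904, 0.2152]
orientation: [-1.243, 1.156, -1.157]
force: [-0.5, -0.6, -2.7]
grip_width: 0.0116
```

```bash
python3 - <<'E'
from h import *
st=state();print(st["ee_pos"],st["force"],st["grip_width"])
plan(np.array([.5637,-.0895,.180]),pose(4),4,0)
s=eyes.snapshot("wrist");W=np.array([512,384]);save(s,"w8")
for m in eyes.mark_of("wrist","coaster")[:1]:print(m["score"],np.array(m["xy"])*W,atz(s,m["xy"],0))
z=.1+st["ee_pos"][2]-.1729
for m in eyes.mark_of("wrist","photo_center")[:1]:print(m["score"],np.array(m["xy"])*W,atz(s,m["xy"],z))
E
```

```text
[ 0.5608 -0.0904  0.2152] [-0.5117 -0.5909 -2.7019] 0.01164855546282665
joints [ 0.1773  0.3085 -0.0887  1.7458  0.0316  1.0887  0.1497] dist mm [  2.874    0.9235 -35.2487] turn [0.0002 0.0017 0.0011] per row deg 0.029287329716584244
[[0, -0.2, 8.8, 0.7, 0.0001, 0.0004, 0.0003], [0, -0.2, 8.8, 0.7, 0.0001, 0.0004, 0.0003], [0, -0.2, 8.8, 0.7, 0.0001, 0.0004, 0.0003], [0, -0.2, 8.8, 0.7, 0.0001, 0.0004, 0.0003]]
0.7 [257.4848 194.8032] [ 0.5614 -0.1328  0.    ]
0.75 [154.624  226.0992] [ 0.4656 -0.1294  0.1423]
```

View pics/w8.png

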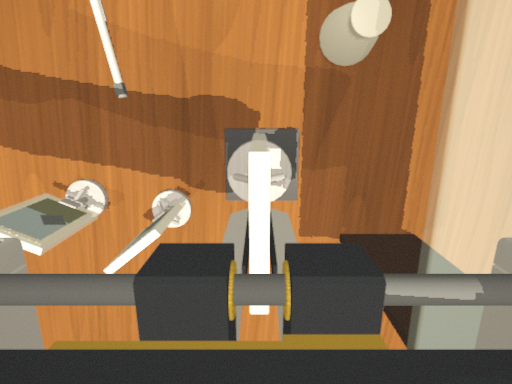

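The wrist view shows the photo's foot at about (259,172) over the coaster, whose corners are at about (224,128) and (299,199), with the edges parallel.

```bash
python3 - <<'E'
from h import *
s=eyes.snapshot("wrist");W=np.array([512,384]);P=lambda x,y,z:atz(s,np.array([x,y])/W,z)
print("coaster",P(261.5,163.5,.005),"foot",P(259.2,171.8,.055))
E
```

```text
coaster [ 0.5637 -0.0875  0.005 ] foot [ 0.5606 -0.0892  0.055 ]
```

>>> {"op": "step_arm", "data": {"motion": [[[0,0,6,1,0,0,0],[0,0,9,1,0,0,0],[0,0,9,1,0,0,0],[0,0,6,0.5,0,0,0],[0,0,2,0,0,0,0],[0,0,0,0,0,0,0]]]}}

```text
time: 26.28
ee_pos: [0.564, -0.0927, 0.1788]
orientation: [-1.243, 1.16, -1.16]
force: [0.6, 0.1, -3.2]
grip_width: 0.0117
```

```bash
python3 - <<'E'
from h import *
st=state();print(st["ee_pos"],st["force"])
plan(np.array([.5637,-.0895,.178]),pose(4),2,0)
E
```

```text
[ 0.564  -0.0927  0.1788] [ 0.608   0.0807 -3.1766]
joints [ 0.1776  0.3521 -0.0864  1.7742  0.0369  1.0181  0.1447] dist mm [-0.3139  3.1657 -0.7895] turn [ 0.0016 -0.0022  0.0014] per row deg 0.0869026542123322
[[0, -1.6, 0.4, -0.0, 0.0008, -0.0011, 0.0007], [0, -1.6, 0.4, -0.0, 0.0008, -0.0011, 0.0007]]
```

Correcting 3 mm in y, then touching down.

>>> {"op": "step_arm", "data": {"motion": [[[0,-2,-0.5,0,0,0,0],[0,-1.5,0,0,0,0,0],[0,0,0.8,0,0,0,0],[0,0,1,0,0,0,0],[0,0,0,0,0,0,0]]]}}

```text
time: 26.7
ee_pos: [0.5643, -0.0885, 0.1782]
orientation: [-1.242, 1.158, -1.16]
force: [0.1, -0.0, -4.0]
grip_width: 0.0119
```

>>> {"op": "step_arm", "data": {"motion": [[[0,0,1,0,0,0,0],[0,0,0.5,0,0,0,0]]]}}

```text
time: 26.87
ee_pos: [0.565, -0.0884, 0.1779]
orientation: [-1.241, 1.157, -1.161]
force: [-0.9, 0.9, 1.5]
grip_width: 0.0117
```

>>> {"op": "step_arm", "data": {"motion": [[[0,0,0.5,0,0,0,0],[0.1,0,0,0,0,0,0],[0.3,0,0,0,0,0,0],[0.45,0,0,0,0,0,0],[0.45,0,0,0,0,0,0],[0.45,0,0,0,0,0,0]]]}}

```text
time: 27.37
ee_pos: [0.5656, -0.0886, 0.1781]
orientation: [-1.239, 1.155, -1.162]
force: [-0.0, -0.6, 0.1]
grip_width: 0.0353
```

>>> {"op": "step_arm", "data": {"motion": [[[0.45,0,-8,0,0,0,0],[0.45,0,-15,0,0,0,0],[0.45,0,-20,0,0,0,0],[0.45,0,-25,0,0,0,0],[0.45,0,-25,0,0,0,0],[0.45,0,-20,-10,0,0,0],[0.45,0,-10,-25,0,0,0],[0.45,0,0,-30,0,0,0],[0.45,0,0,-30,0,0,0],[0.45,0,0,0,0,0,0]]]}}

```text
time: 28.2
ee_pos: [0.4671, -0.0948, 0.3113]
orientation: [-1.239, 1.154, -1.162]
force: [0.3, -1.5, 1.1]
grip_width: 0.0424
```

```bash
python3 - <<'E'
from h import *
st=state();print(st["ee_pos"],st["force"])
s=eyes.snapshot("scene");save(s,"s9")
for t,z in(("photo_center",.105),("tin_center",.061),("vase_center",.0525),("pen_center",.005),("bowl",0)):
  for m in eyes.mark_of("scene",t)[:1]:print(t,m["score"],atz(s,m["xy"],z))
s=eyes.snapshot("wrist");save(s,"w9")
a=s["frame"];b=eyes.snapshot("scene")["frame"]
cv2.imwrite("pics/both.png",cv2.resize(np.vstack([a,b]),None,fx=.78,fy=.78)[:,:,::-1])
E
```

```text
[ 0.4671 -0.0948  0.3113] [ 0.2584 -1.4801  1.1195]
photo_center 0.94 [ 0.4341 -0.1846  0.105 ]
tin_center 0.87 [0.4423 0.3392 0.061 ]
vase_center 0.87 [0.6493 0.0737 0.0525]
pen_center 0.55 [0.3511 0.0469 0.005 ]
bowl 0.71 [ 0.4762 -0.3682  0.    ]
```

View pics/both.png

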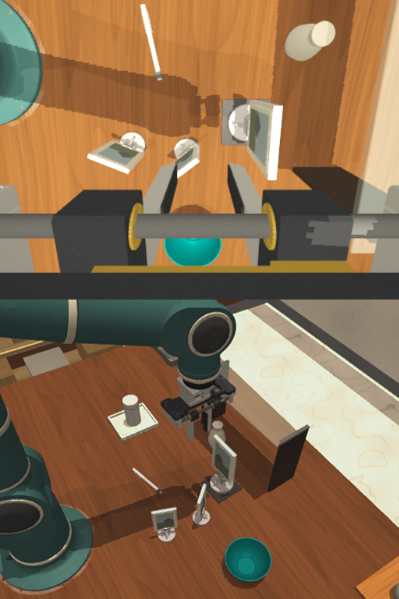

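The picture shows the tin upright in the tray and the photo upright on its coaster, with the other things in place. I'll make one numeric check of the photo's centring, then hand in.

```bash
python3 - <<'E'
from h import *
f=cv2.imread("pics/w9.png");c=cv2.resize(f[110:240,260:390],None,fx=4,fy=4,interpolation=cv2.INTER_CUBIC);cv2.imwrite("pics/c9.png",c)
s=eyes.snapshot("wrist")
# expected outline of foot top & coaster for ideal pose, drawn for comparison
g=c.copy()
def dr(pts,col): cv2.polylines(g,[np.int32([(proj(s,p)-[260,110])*4+2 for p in pts])],True,col,1)
a=np.radians(4);X=np.array([np.cos(a),np.sin(a),0]);Y=np.array([-np.sin(a),np.cos(a),0]);C=np.array([.5637,-.0882,0])
dr([C+.05*(i*X+j*Y)+[0,0,.005] for i,j in((1,1),(1,-1),(-1,-1),(-1,1))],(0,255,0))
dr([C+.039*(np.cos(t)*X+np.sin(t)*Y)+[0,0,.019] for t in np.linspace(0,6.28,40)],(0,0,255))
dr([C+(i*.006*X+j*.05*Y)+[0,0,.205] for i,j in((1,1),(1,-1),(-1,-1),(-1,1))],(255,0,0))
cv2.imwrite("pics/c9.png",g)
E
python3 - <<'E'
from h import *
s=eyes.snapshot("wrist");f=s["frame"];W=np.array([512,384]);P=lambda x,y,z:atz(s,(np.array([x,y])+.5)/W,z)
a=np.radians(4);X=np.array([np.cos(a),np.sin(a),0]);C=np.array([.5637,-.0882,0])
for r in (150,154,158): print(r,[tuple(int(v) for v in f[r,c]) for c in range(278,304,2)])
for n,d,z in(("coaster",.05,.005),("foot",.039,.019)): print(n,"expected left edge px",proj(s,C-d*X+[0,0,z]))
print([ (int(c),tuple(int(v) for v in f[150,c])) for c in range(330,372,3)])
for j in(.05,-.05): print("frame top corners exp",[proj(s,C+i*.006*X+j*np.array([-np.sin(a),np.cos(a),0])+[0,0,.205]) for i in(1,-1)])
col=f[:,306].astype(int);print("col306 rows",[(r,tuple(col[r])) for r in range(122,192,3)])
print("exp foot top/bot",proj(s,C+[0,.039,.019]),proj(s,C+[0,-.039,.019]),"coaster",proj(s,C+[0,.05,.005]),proj(s,C+[0,-.05,.005]))
E
```

```text
150 [(145, 92, 49), (147, 96, 53), (207, 138, 70), (178, 118, 70), (162, 157, 141), (164, 158, 144), (159, 153, 139), (130, 124, 113), (182, 173, 158), (255, 255, 251), (255, 255, 254), (255, 255, 252), (201, 193, 177)]
154 [(147, 94, 53), (148, 96, 53), (202, 135, 66), (138, 101, 77), (163, 154, 141), (162, 154, 140), (163, 156, 143), (116, 112, 100), (255, 255, 243), (255, 255, 254), (255, 255, 250), (245, 235, 218), (201, 190, 177)]
158 [(149, 96, 54), (148, 93, 51), (197, 127, 66), (185, 133, 92), (157, 151, 138), (159, 155, 141), (160, 153, 142), (150, 146, 133), (255, 255, 249), (255, 255, 248), (220, 211, 196), (207, 197, 182), (219, 210, 194)]
coaster expected left edge px [284.1793 156.6114]
foot expected left edge px [291.6466 157.8428]
[(330, (89, 92, 85)), (333, (135, 140, 130)), (336, (132, 139, 127)), (339, (134, 141, 129)), (342, (133, 141, 129)), (345, (169, 164, 141)), (348, (205, 198, 172)), (351, (255, 255, 255)), (354, (255, 255, 255)), (357, (255, 255, 255)), (360, (255, 255, 255)), (363, (147, 92, 48)), (366, (148, 93, 56)), (369, (158, 99, 56))]
frame top corne
[... 841 characters left out ...]
150))), (161, (np.int64(177), np.int64(168), np.int64(153))), (164, (np.int64(216), np.int64(207), np.int64(191))), (167, (np.int64(213), np.int64(204), np.int64(189))), (170, (np.int64(214), np.int64(206), np.int64(190))), (173, (np.int64(215), np.int64(206), np.int64(190))), (176, (np.int64(213), np.int64(203), np.int64(189))), (179, (np.int64(106), np.int64(102), np.int64(91))), (182, (np.int64(89), np.int64(83), np.int64(78))), (185, (np.int64(151), np.int64(136), np.int64(126))), (188, (np.int64(216), np.int64(145), np.int64(78))), (191, (np.int64(215), np.int64(142), np.int64(70)))]
exp foot top/bot [318.2627 133.7549] [312.7267 180.9526] coaster [317.3295 126.4111] [310.5079 185.3052]
```

```bash
python3 -c "
from bench import env
print(env.finish_job())"
```

```text
the job is handed in; nothing more can be done
None
```

I stood the photo stand aside and drew the round tin out from under the glass shelf. I then lowered the tin into the marble tray and let go, put the photo back on its coaster and let go, and handed the job in at about 28 s of the 64 s. The hand-in reports no verdict.

**Tin:** In the last picture it stands upright in the tray. My estimates put it within about 12 mm of the tray's centre; the one furthest off was 11 mm in y, against 35 mm allowed. It touched down a little firmly, at about 28 N at the wrist.

**Photo:** In the last picture it stands upright on the coaster. By the wrist-camera pixels it is about 2 mm off centre and looks square with the coaster. The gripper is open and well clear of it.

**Bystanders:** The vase, bowl and pen look where they were. The positions read for the bowl and pen moved by no more than about 13 mm between the first and last checks, within the camera scatter I saw elsewhere. The networks did not find the vase at the start, so for it I have only the pictures.

**Checks that disagreed or failed:**
- The last network reading for the photo reported one of the smaller stands instead. I relied on the wrist-camera pixels for its position.
- A closing overlay picture could not be viewed because the 12-picture limit was reached, so I made that check on pixel numbers alone.
- In the tray, one wrist joint came close to its limit with the tool leaning back. I turned the tool about the tin's axis before the final lowering to ease it.

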